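# File the delivered slide cases on edge and lay out the marker for numbering them

### The job

Get the delivered slide cases ready for numbering: draw the grey desk file's bookend back, lift every case out of the blue bin and stand it upright in the file on its short thin edge (faces parallel to the end plate), then slide the bookend up so that the cases are packed snugly between it and the end plate. Also pull the green-and-white marker out of the pen stand and lay it down flat on the middle of the purple notebook; let go of everything and do not shift the label roll.

Things in the scene. Friction and masses are not known exactly. Their poses are not given: they have to be found in the camera images.
- case_1: flat hinged plastic case for microscope slides, a rigid closed box 84 x 60 x 18 mm, about 60 g (white, white write-on label on its upper face). Origin at the middle of the box; x along the 84 mm length, y across the 60 mm width, z through the 18 mm thickness (label face at +z). At the start it lies flat, label up, on the bin's floor; three or four of the four cases are present in a run
- case_2: flat hinged plastic case for microscope slides, a rigid closed box 84 x 60 x 18 mm, about 60 g (yellow, white write-on label on its upper face). Origin at the middle of the box; x along the 84 mm length, y across the 60 mm width, z through the 18 mm thickness (label face at +z). At the start it lies flat, label up, on the bin's floor
- case_3: flat hinged plastic case for microscope slides, a rigid closed box 84 x 60 x 18 mm, about 60 g (green, white write-on label on its upper face). Origin at the middle of the box; x along the 84 mm length, y across the 60 mm width, z through the 18 mm thickness (label face at +z). At the start it lies flat, label up, on the bin's floor
- case_4: flat hinged plastic case for microscope slides, a rigid closed box 84 x 60 x 18 mm, about 60 g (orange, white write-on label on its upper face). Origin at the middle of the box; x along the 84 mm length, y across the 60 mm width, z through the 18 mm thickness (label face at +z). At the start it lies flat, label up, on the bin's floor
- bin: shallow blue plastic delivery bin, loose, 0.6 kg, outside 236 x 204 x 30 mm, walls 5 mm, floor 4 mm. Origin at the centre of its underside; x along the 236 mm side, z up. The cases lie in four places (two by two, one may be empty), 25 mm or more free beside each 84 mm side, their length about along the bin's y. It may get knocked aside. Hold cases firmly (80 N is safe) or they turn in the fingers
- file: fixed grey steel desk file: a straight trough 280 mm long, 80 mm wide outside, 68 mm wide between its 18 mm high, 6 mm thick side lips; floor 6 mm thick. Origin at the centre of its underside; x along the trough from the end plate (stop) to the open end, y across, z up. End plate 68 mm wide, its top at z = 68 mm
- file_stop (a point): foot of the end plate's inner face: on the trough floor, mid-width (z 6 mm above the bench); axes as file. A standing case is centred 42 mm above it
- bookend (a joint): travel of the bookend along the trough, m: 0 with its face 8 mm from the end plate, growing as it is drawn back, up to 0.190; it slides stiffly (about 2 N plus 6 N per m/s) and stays where it is left
- bookend_face (a point): foot of the bookend's flat front face (towards the end plate), on the trough floor, mid-width; axes as file. The face is a dark steel plate 62 mm wide and 57 mm high, 4 mm thick
- bookend_knob (a point): grip point of the bookend's black upright knob post, 30 mm behind the face and 60 mm above the trough floor; post 16 to 18 mm thick (its contact shape is a 16 mm square), from 8 to 72 mm above the trough floor; axes as file. Pinch it from above, across the trough, and slide
- pen_stand: fixed black pen stand, 86 x 34 x 80 mm (foot 94 x 42 mm), three square wells 23 x 26 mm in a row along its x, walls 4 mm, floor 4 mm up. Origin at the centre of its underside, z up. The marker stands in the well at its -x end, the middle well is empty, a blue pen stands fast in the +x end
- marker: whiteboard marker, white barrel with a green cap end, 135 mm long, 17 mm thick, 15 g, standing nearly upright in the pen stand with about 58 mm showing above it. Origin at mid-length, on the skin of the barrel; y along its length, z from the skin through the middle of the barrel (the axis is 8 mm along z from the origin)
- notebook: purple notebook lying loose on the bench between robot and bin, 148 x 109 mm, cover 11 mm above the bench (wire binding to 14 mm). Origin under its centre; x along the 148 mm side, z up
- label_roll: white roll of blank labels, 82 mm across, 40 mm high, origin under its centre; leave alone

How it is judged (in metres and radians):
On the way:
1. every slide case stands on its short thin edge in the trough between end plate and bookend (angle between case_1's own z axis and vertical between 1.45 and 1.69 rad and (angle between case_1's own x axis and vertical below 0.12 rad or angle between case_1's own x axis and vertical above 3.02 rad) and y of case_1 in the frame of file_stop between -0.007 and 0.007 m and z of case_1 in the frame of file_stop between 0.039 and 0.045 m and x of each of case_1, case_2, case_3, case_4 in the frame of file_stop above 0.005 m and x of each of case_1, case_2, case_3, case_4 in the frame of bookend_face below -0.005 m and angle between case_2's own z axis and vertical between 1.45 and 1.69 rad and (angle between case_2's own x axis and vertical below 0.12 rad or angle between case_2's own x axis and vertical above 3.02 rad) and y of case_2 in the frame of file_stop between -0.007 and 0.007 m and z of case_2 in the frame of file_stop between 0.039 and 0.045 m and angle between case_3's own z axis and vertical between 1.45 and 1.69 rad and (angle between case_3's own x axis and vertical below 0.12 rad or angle between case_3's own x axis and vertical above 3.02 rad) and y of case_3 in the frame of file_stop between -0.007 and 0.007 m and z of case_3 in the frame of file_stop between 0.039 and 0.045 m and angle between case_4's own z axis and vertical between 1.45 and 1.69 rad and (angle between case_4's own x axis and vertical below 0.12 rad or angle between case_4's own x axis and vertical above 3.02 rad) and y of case_4 in the frame of file_stop between -0.007 and 0.007 m and z of case_4 in the frame of file_stop between 0.039 and 0.045 m), for 0.2 s.
At the end, for the whole second after the job is handed in: All present cases stand on a short edge on the trough floor (within 7 degrees of upright, 7 mm of mid-width); end plate, cases and bookend are each within 4 mm of touching, the bookend at most 80 mm from the end plate; the marker lies on the notebook, its middle on the cover; all at rest (all of step 1 and (distance between case_1 and case_2 below 0.022 m or distance between case_1 and case_3 below 0.022 m or distance between case_1 and case_4 below 0.022 m) and linear speed of each of case_1, case_2, case_3, case_4, marker below 0.02 m/s and (distance between case_2 and case_1 below 0.022 m or distance between case_2 and case_3 below 0.022 m or distance between case_2 and case_4 below 0.022 m) and (distance between case_3 and case_1 below 0.022 m or distance between case_3 and case_2 below 0.022 m or distance between case_3 and case_4 below 0.022 m) and (distance between case_4 and case_1 below 0.022 m or distance between case_4 and case_2 below 0.022 m or distance between case_4 and case_3 below 0.022 m) and x of any of case_1, case_2, case_3, case_4 in the frame of file_stop below 0.013 m and x of any of case_1, case_2, case_3, case_4 in the frame of bookend_face above -0.013 m and value of joint bookend below 0.072 m and velocity of joint bookend between -0.01 and 0.01 m/s and x of marker in the frame of notebook between -0.055 and 0.055 m and y of marker in the frame of notebook between -0.045 and 0.045 m and z of marker in the frame of notebook between 0.005 and 0.033 m and angle between marker's own y axis and vertical between 1.42 and 1.72 rad).
It fails at once if the label roll is shifted by more than 30 mm (distance of label_roll from where it was at the start of the episode above 0.03 m).
Of case_1, case_2, case_3, case_4 only 3 to 4 are there at a start; the rules pass over those that are not, and their reading is None.
At some moment in a run one of bin may be knocked a few centimetres aside while the robot is not near it.
It also fails if it takes over 192 s, if anything falls off the work surface, if the arm or the gripper's body presses on something with over 40 N, if the wrist force passes 120 N, or if a joint passes its speed limit or range.

### The arm

A 6-joint arm with a two-finger parallel gripper is mounted at the origin on a cart in front of the work surface, level with it; the furniture and walls round the work are solid. World frame = base frame: x ahead of the robot, y to its left, z up, the work surface at z = 0. Lengths are in mm, angles in degrees, forces in N, time in s.
With the tool pointing down it reaches from about 350 to 850 mm from the base axis. Payload 8.1 kg.
Tool frame: the origin (TCP) lies on the centre line of the jaws, within the pads' length; the fingertips stand 19 mm ahead of it and the grasp point (between the pads) is the TCP; z points along the fingers, y is the direction in which the jaws open and shut (so a half turn about z gives the same grasp; the last joint's range is limited). The gripper opens to 85 mm and grips with 20 to 120 N. Pads are 22 mm wide; open, the fingers measure 114 mm over their backs; the gripper's body (76 mm by 85 mm) begins 54 mm behind the grasp point. The pads swing forward as they close: fully open they stand 13 mm farther back than shut.
Start: joints at [62.315, 7.471, 85.268, -0, 87.261, -4.893], TCP at [232.414, 553.163, 250.292] pointing down, gripper open.
Joint ranges: [-169.43, 169.43], [-51.17, 129.36], [1.28, 143.12], [-76.62, 256.62], [0, 156.53], [-152.29, 152.29]. Speed limits (degrees/s): [136.94, 136.94, 159.86, 180, 180, 180].

### API

Orientations are given as [roll, pitch, yaw] about the fixed x, y, z axes, in that order (R = Rz(yaw) Ry(pitch) Rx(roll)).
In Python, from bench import r, viewer gives the robot as it stands.
- The arm moves only by the tool carry_out, never from a script. Its argument "commands" is a list that holds one entry, the list of rows, each a list of 7 numbers: the finger opening in mm, from 0 to 85.4, then the shift along the tool's x, y, z in mm, then the turn, a rotation vector about the tool's x, y, z in degrees. A call has 1 to 5 rows; each row is the pose to reach, as a shift and turn from the pose commanded when the call began, along the tool's axes at that moment; what a row does not reach only later rows make up. A row lasts 1/8 s, in which the tool goes at most 62.5 mm and 10.7 degrees, less where a joint would pass 70% of its speed; a pose out of reach is approached as far as the arm can. A call with a gripper value outside its range is refused whole. The fingers move at their own pace and stop on an object; "grip_force" is the grip in N (left out, the last holds). Time passes only in rows, so rows that repeat a pose let the fingers close. It gives the time, the measured TCP pose, the force and the opening at its end, in the units of the state.
- r.sense(): the state, without advancing time (a new reading comes with each control period).
- viewer.snapshot(name): name is "scene" or "top" or "wrist"; returns the picture (400x640x3 uint8, red, green, blue); there is no depth.
- viewer.calibration(name): a dict with "camera_matrix" (3x3 intrinsics, pixels), "rvec" (rotation vector, rad) and "tvec" (3), from world to camera coordinates, as OpenCV has them. Camera axes: x right, y down, z forward; pixel columns grow to the right and rows downward; lengths in mm; the calibration is good to about 2 mm. A picture is of the moment at which its call begins: read the wrist's pose just before it. calibration takes no time and is no camera call; for the wrist camera it gives the pose at the moment of the call.
- r.hand_in(): hands the job in, once; it reports no verdict.
The state is a dict: "time": time; "joint_pos": joint angles; "qd": joint speeds; "joint_efforts": joint torques, N m; "tool_pos": TCP position; "tcp_rot": TCP orientation; "ft_force": force on the tool from outside, world axes, zero at the start; "wrist_torque": the same for the moment, N m; "finger_gap": finger opening in mm.
Only numpy, scipy, OpenCV 4.12 (cv2) and the standard library are available. Lean on these libraries where they do the work, as an engineer would, in place of code of your own. Each camera call takes 0.05 s, during which the arm holds its last target. There are 200 camera calls.

## Working session

There is one attempt and no reset: what is moved stays moved. The work goes in short steps, Python scripts to look and compute and a tool call to move; the robot and the scene stay as the last step left them, time stands still between calls to the robot, and variables do not carry over. Pictures are saved under pics/ and viewed, about 12 in all and at most 16, crops included, and the job is handed in when it is done.

Besides the shell and the picture viewer there is one more tool, called after "Emit:" by a JSON object that holds its "api" and its "payload", one argument or row to a line. carry_out: Moves the arm, as the interface text tells. Its arguments: {"type":"object","properties":{"commands":{"type":"array","items":{"type":"array","items":{"type":"array","items":{"type":"number"}}}},"grip_force":{"type":"number"}},"required":["commands"]}

```bash
ls; mkdir -p pics; python3 - <<'E'
from bench import r, viewer
import cv2
print(r.sense())
for n in ("scene","top"):
    im=viewer.snapshot(n); cv2.imwrite(f"pics/{n}0.png",cv2.resize(im[:,:,::-1],(800,500),interpolation=cv2.INTER_CUBIC)); cv2.imwrite(f"pics/raw_{n}0.png",im[:,:,::-1])
    print(n,viewer.calibration(n))
E
```

```text
pics
{'time': 0.0, 'joint_pos': array([ 6.23158107e+01,  7.51379931e+00,  8.53314554e+01,  4.69956197e-05,
        8.72624743e+01, -4.89238507e+00]), 'qd': array([ 0.0019011 , -0.03233294,  0.04329452,  0.0277699 ,  0.01426432,
        0.09460416]), 'joint_efforts': array([-8.53048768e-04, -5.69408333e+01, -5.00539541e+01, -4.93176558e-04,
        1.48686091e-02,  1.18070452e-05]), 'tool_pos': array([232.15372595, 552.68780084, 249.23720198]), 'tcp_rot': array([-1.79892668e+02, -9.23437164e-03,  1.57208185e+02]), 'ft_force': array([ 0.41481345, -0.03384621,  0.70797206]), 'wrist_torque': array([0.05325246, 0.00242927, 0.01425113]), 'finger_gap': 85.68433180265677}
scene {'camera_matrix': array([[375.54984298,   0.        , 315.0312104 ],
       [  0.        , 375.54984298, 194.66876172],
       [  0.        ,   0.        ,   1.        ]]), 'rvec': array([ 2.24665124, -1.08228422,  0.36282187]), 'tvec': array([-335.07748074,  400.00843561,  847.0417868 ])}
top {'camera_matrix': array([[445.96924881,   0.        , 315.79538447],
       [  0.        , 445.96924881, 201.24048839],
       [  0.        ,   0.        ,   1.        ]]), 'rvec': array([ 2.1680599 , -2.1566146 ,  0.12697885]), 'tvec': array([  24.00599955,  559.59031033, 1228.72446821])}
```

View pics/top0.png

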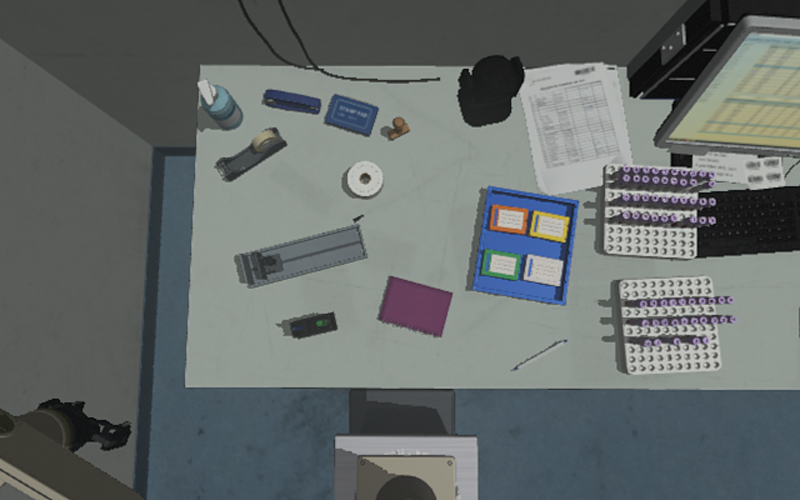

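View pics/scene0.png

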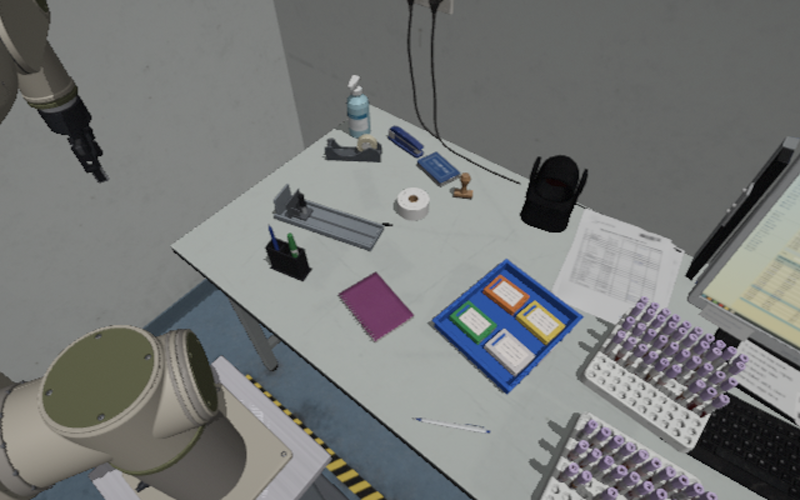

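Both views show four cases in the bin. In the top view (800x500) the bin is at about (525,245) and the file runs (240,272)–(365,240), with the bookend near its left (stop) end. The notebook is at (415,305), the roll at (365,180) and the pen stand at (310,325), green marker on the right. Next I measure these by colour.

```bash
cat > lib.py <<'E'
import numpy as np, cv2
from scipy.spatial.transform import Rotation as Ro, Slerp
def ray(cal,uv):
    R=cv2.Rodrigues(cal["rvec"])[0]; t=cal["tvec"]; K=cal["camera_matrix"]
    d=R.T@np.linalg.solve(K,[uv[0],uv[1],1.]); return -R.T@t, d/np.linalg.norm(d)
def onz(cal,uv,z):
    o,d=ray(cal,uv); return o+d*(z-o[2])/d[2]
def proj(cal,P):
    return cv2.projectPoints(np.float64(P).reshape(-1,3),cal["rvec"],cal["tvec"],cal["camera_matrix"],None)[0].reshape(-1,2)
def tri(c1,u1,c2,u2):
    o1,d1=ray(c1,u1);o2,d2=ray(c2,u2)
    s=np.linalg.lstsq(np.c_[d1,-d2],o2-o1,rcond=None)[0]
    a,b=o1+d1*s[0],o2+d2*s[1]; return (a+b)/2,np.linalg.norm(a-b)
def hsvmask(bgr,lo,hi):
    return cv2.inRange(cv2.cvtColor(bgr,cv2.COLOR_BGR2HSV),np.array(lo),np.array(hi))
def blobs(m,amin):
    return [c for c in cv2.findContours(m,cv2.RETR_EXTERNAL,cv2.CHAIN_APPROX_NONE)[0] if cv2.contourArea(c)>amin]
def rot(zdir,ydir):
    z=np.array(zdir,float);z/=np.linalg.norm(z);y=np.array(ydir,float);y-=z*(y@z);y/=np.linalg.norm(y)
    return Ro.from_matrix(np.c_[np.cross(y,z),y,z])
def here():
    from bench import r
    s=r.sense(); return s["tool_pos"],Ro.from_euler("xyz",s["tcp_rot"],degrees=True)
def plan(wps,p=None,R=None,step=250,ang=45):
    """wps: (pos,Rot,label); prints tool-frame shift+turn per call"""
    if p is None:p,R=here()
    for q,Q,l in wps:
        q=np.array(q,float); n=int(max(1,np.ceil(np.linalg.norm(q-p)/step),np.ceil(np.degrees((R.inv()*Q).magnitude())/ang)))
        sl=Slerp([0,1],Ro.concatenate([R,Q]))
        for i in range(n):
            a=p+(q-p)*i/n; b=p+(q-p)*(i+1)/n; A=sl(i/n);B=sl((i+1)/n)
            print(l,i,np.round(A.inv().apply(b-a),1).tolist(),np.round((A.inv()*B).as_rotvec(degrees=True),1).tolist())
        p,R=q,Q
E
python3 - <<'E'
from lib import *
from bench import viewer
ct=viewer.calibration("top");cs=viewer.calibration("scene")
T=cv2.imread("pics/raw_top0.png");S=cv2.imread("pics/raw_scene0.png")
def quad(name,m,z,amin):
    for c in blobs(m,amin):
        w=np.array([onz(ct,p[0],z)[:2] for p in c],np.float32)
        (x,y),(a,b),g=cv2.minAreaRect(w)
        if a<b:a,b,g=b,a,g-90
        print(name,round(x),round(y),"size",round(a),round(b),"long-axis yaw",round((g+90)%180-90,1))
quad("notebook",hsvmask(T,(140,60,50),(175,255,255)),11,200)
blue=hsvmask(T,(105,150,90),(125,255,255)); b=max(blobs(blue,500),key=cv2.contourArea)
f=np.zeros_like(blue);cv2.drawContours(f,[b],-1,255,-1); quad("bin",f,30,500)
inner=(f>0)&(blue==0)
lab=np.uint8(inner)*255; lab=cv2.morphologyEx(lab,cv2.MORPH_OPEN,np.ones((3,3)))
quad("case",lab,22,100)
quad("roll",hsvmask(T,(0,0,200),(180,25,255)),40,150)
# file corners rough (scaled px -> raw), lips top z=18 / base
for n,p,z in(("stopL",(236,256),68),("open far",(361,226),18),("open near",(367,257),18),("stop near",(245,287),18),("pen",(337,318),80)):
    print(n,onz(ct,np.array(p)/1.25,z).round())
def cen(im,lo,hi,box):
    m=hsvmask(im,lo,hi);k=np.zeros_like(m);x0,y0,x1,y1=[int(v/1.25) for v in box];k[y0:y1,x0:x1]=m[y0:y1,x0:x1]
    for c in blobs(k,3):print(np.squeeze(c).min(0),np.squeeze(c).max(0),cv2.contourArea(c))
print("top green");cen(T,(40,100,60),(85,255,255),(270,300,350,345))
print("scene green");cen(S,(40,100,60),(85,255,255),(260,220,320,280))
z=lambda im,b,n,k:cv2.imwrite(n,cv2.resize(im[b[1]:b[3],b[0]:b[2]],None,fx=k,fy=k,interpolation=cv2.INTER_CUBIC))
a=cv2.resize(T[170:280,180:370],None,fx=4.2,fy=4.2,interpolation=cv2.INTER_CUBIC);cv2.imwrite("pics/c1.png",a)
E
```

```text
notebook 438 -21 size 145 103 long-axis yaw 74.7
bin 578 -270 size 241 209 long-axis yaw -9.3
case 579 -273 size 226 198 long-axis yaw -9.5
stopL [544. 375.  68.]
open far [620. 105.  18.]
open near [548.  90.  18.]
stop near [478. 367.  18.]
pen [410. 150.  80.]
top green
[253 257] [257 260] 9.0
scene green
[230 187] [236 199] 34.5
```

View pics/c1.png

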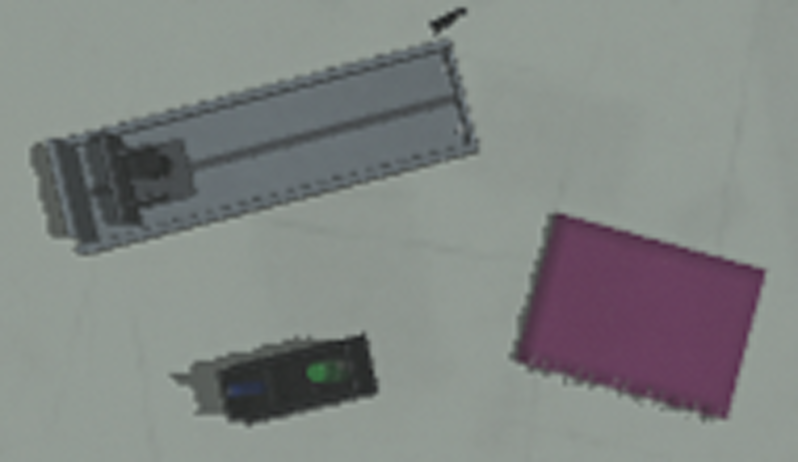

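The crop shows the file's open-end corners at (452,42) and (477,150), the bookend post top at (155,165), and the marker top in the right (-y) end well at (320,372).

```bash
python3 - <<'E'
from lib import *
from bench import viewer
ct=viewer.calibration("top");cs=viewer.calibration("scene")
T=cv2.imread("pics/raw_top0.png")
c=lambda u,v:(u/4.2+180-.4,v/4.2+170-.4)
a,b,d=[onz(ct,c(*p),20)[:2] for p in((452,42),(477,150),(80,252))]
ax=(b-d)/np.linalg.norm(b-d); print("open corners",a,b,"width",np.linalg.norm(a-b),"len",np.linalg.norm(b-d),"yaw",np.degrees(np.arctan2(ax[1],ax[0])))
e=(a-b);print("yaw from end",np.degrees(np.arctan2(e[1],e[0]))-90)
print("plate top",onz(ct,c(65,140),68),onz(ct,c(88,240),68),"knob",onz(ct,c(155,163),78),"bookface top",onz(ct,c(90,140),63),onz(ct,c(112,222),63))
print("marker tri",tri(ct,(255,258.5),cs,(233,189)), "at z135",onz(ct,(255,258.5),135),onz(cs,(233,188.5),135))
print("stand top",[onz(ct,c(*p),80).round() for p in((220,372),(232,422),(378,390),(365,335))])
H=cv2.cvtColor(T,cv2.COLOR_BGR2HSV)
for n,lo,hi in(("orange",(4,150,120),(16,255,255)),("yellow",(20,120,120),(34,255,255)),("green",(45,120,60),(85,255,255)),("white",(0,0,150),(180,60,255))):
    m=cv2.inRange(H,np.array(lo),np.array(hi));k=np.zeros_like(m);k[150:242,378:462]=m[150:242,378:462]
    k=cv2.morphologyEx(k,cv2.MORPH_CLOSE,np.ones((3,3)))
    for q in blobs(k,60):
        w=np.array([onz(ct,p[0],22)[:2] for p in q],np.float32);(x,y),(s,t),g=cv2.minAreaRect(w)
        if s<t:s,t,g=t,s,g-90
        print(n,round(x),round(y),round(s),round(t),round((g+90)%180-90,1)%180)
E
```

```text
open corners [623.03070514 109.34695395] [548.85649661  91.43244292] width 76.30689953645624 len 276.2520180385469 yaw -75.18266969465871
yaw from end -76.42198071599795
plate top [548.8499902  358.37315507  68.        ] [483.57324508 341.05487969  68.        ] knob [533.07171096 296.87958849  78.        ] bookface top [549.49392584 343.32890959  63.        ] [495.69674623 327.08673903  63.        ]
marker tri (array([402.13716626, 179.96866716, 131.83343287]), np.float64(7.371593619973778)) at z135 [399.24300825 181.80242214 135.        ] [404.65317157 176.36844561 135.        ]
stand top [array([399., 251.,  80.]), array([368., 242.,  80.]), array([388., 150.,  80.]), array([423., 159.,  80.])]
orange 638 -233 82 58 83.1
yellow 622 -326 83 58 78.8
green 533 -214 82 59 80.2
white 460 -218 138 23 90.3
white 521 -310 82 59 78.9
white 533 -218 57 41 80.8
white 622 -331 54 38 78.8
white 638 -238 54 39 82.1
white 700 -317 150 24 90.3
white 657 -159 108 14 179.4
```

```bash
python3 - <<'E'
from lib import *
D=rot((0,0,-1),(.968,.25,0))
plan([((533,297,180),D,"above")])
E
```

```text
above 0 [-188.2, -59.6, 34.7] [-0.0, 0.0, 26.4]
above 1 [-195.1, 30.2, 34.7] [-0.0, 0.0, 26.4]
```

Emit:
{"api": "carry_out", "payload": {
  "commands": [
    [[60,-188.2,-59.6,34.7,0,0,26.4],[60,-188.2,-59.6,34.7,0,0,26.4],[60,-188.2,-59.6,34.7,0,0,26.4],[60,-188.2,-59.6,34.7,0,0,26.4],[60,-188.2,-59.6,34.7,0,0,26.4]]
  ]
}}

```text
time: 0.72
tool_pos: [383.0, 424.8, 215.1]
tcp_rot: [-179.9, -0.0, 130.7]
ft_force: [-0.8, 0.1, 0.7]
finger_gap: 60.0
```

Emit:
{"api": "carry_out", "payload": {
  "commands": [
    [[60,-195.1,30.2,34.7,0,0,26.4],[60,-195.1,30.2,34.7,0,0,26.4],[60,-195.1,30.2,34.7,0,0,26.4],[60,-195.1,30.2,34.7,0,0,26.4],[60,-195.1,30.2,34.7,0,0,26.4]]
  ]
}}

```text
time: 1.35
tool_pos: [532.7, 298.4, 180.8]
tcp_rot: [-180.0, -0.0, 104.5]
ft_force: [0.8, -0.0, 0.3]
finger_gap: 60.2
```

```bash
python3 - <<'E'
from lib import *
from bench import r,viewer
print(r.sense()["tool_pos"],r.sense()["tcp_rot"],r.sense()["time"])
c=viewer.calibration("wrist");im=viewer.snapshot("wrist");cv2.imwrite("pics/raw_w1.png",im[:,:,::-1]);cv2.imwrite("pics/w1.png",im[:,:,::-1])
np.save("w1cal.npy",c,allow_pickle=True);print(c)
E
```

```text
[532.70108593 298.3664936  180.77620376] [-1.79961092e+02 -3.47648102e-02  1.04477751e+02] 1.35
{'camera_matrix': array([[336.28962875,   0.        , 316.91044815],
       [  0.        , 336.28962875, 201.97445314],
       [  0.        ,   0.        ,   1.        ]]), 'rvec': array([-2.83638494, -0.36041455, -0.04968218]), 'tvec': array([-589.64519162,  131.00922376,  356.77303011])}
```

View pics/w1.png

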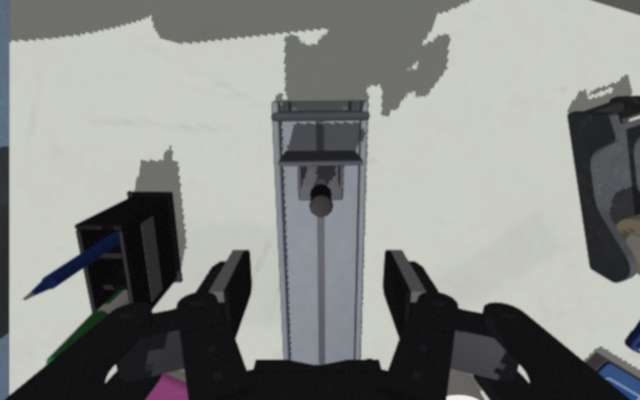

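The wrist view shows the knob top at (321,204), the bookend face's top edge at (321,154) and the end plate's top edge at (320,116). Casting rays next.

```bash
python3 - <<'E'
from lib import *
c=np.load("w1cal.npy",allow_pickle=True).item()
ux=np.array([.25,-.968])
for n,uv,z in(("knob top",(321,205),78),("face top near",(321,161),63),("face top far",(321,153),63),("plate near",(320,118.5),68),("plate far",(320,113),68),("plate L",(273,117),68),("plate R",(367,117),68),("trough end far",(320,101),20),
  ("lip L",(287,360),22),("lip R",(355,360),22),("lipL2",(283,180),22),("lipR2",(361,180),22),("floor-plate?",(320,123),6)):
    P=onz(c,uv,z);print(n,P.round(1),"s",round(P[:2]@ux/np.linalg.norm(ux),1),"lat",round(P[0]*.968+P[1]*.25,1))
E
```

```text
knob top [534.5 300.4  78. ] s -157.2 lat 592.5
face top near [527.4 328.2  63. ] s -185.9 lat 592.6
face top far [525.9 333.8  63. ] s -191.7 lat 592.6
plate near [519.1 357.1  68. ] s -216.0 lat 591.7
plate far [518.1 360.7  68. ] s -219.6 lat 591.7
plate L [487.7 350.1  68. ] s -217.0 lat 559.6
plate R [549.9 366.1  68. ] s -217.0 lat 623.9
trough end far [516.4 368.7  20. ] s -227.8 lat 592.1
lip L [547.6 116.4  22. ] s 24.3 lat 559.1
lip R [614.5 133.7  22. ] s 24.2 lat 628.2
lipL2 [502.  297.7  22. ] s -162.7 lat 560.4
lipR2 [567.  314.5  22. ] s -162.7 lat 627.5
floor-plate? [521.1 351.1   6. ] s -209.7 lat 592.2
```

Emit:
{"api": "carry_out", "payload": {
  "commands": [
    [[60,1.6,2.2,60,0,0,0],[60,1.6,2.2,113,0,0,0],[60,1.6,2.2,113,0,0,0],[10,1.6,2.2,113,0,0,0],[10,1.6,2.2,113,0,0,0]]
  ],
  "grip_force": 60
}}

```text
time: 2.02
tool_pos: [536.9, 301.1, 71.7]
tcp_rot: [179.7, -0.1, 104.5]
ft_force: [-0.1, -0.1, 0.0]
finger_gap: 24.2
```

Emit:
{"api": "carry_out", "payload": {
  "commands": [
    [[10,0,0,0,0,0,0],[10,0,0,0,0,0,0],[10,-15,0,0,0,0,0],[10,-40,0,0,0,0,0],[10,-65,0,0,0,0,0]]
  ]
}}

```text
time: 2.65
tool_pos: [552.2, 237.3, 71.5]
tcp_rot: [179.8, -0.1, 104.5]
ft_force: [-5.4, 2.4, 9.1]
finger_gap: 15.1
```

Emit:
{"api": "carry_out", "payload": {
  "commands": [
    [[10,-25,0,0,0,0,0],[10,-50,0,0,0,0,0],[10,-75,0,0,0,0,0],[10,-97,0,0,0,0,0],[10,-97,0,0,0,0,0]]
  ]
}}

```text
time: 3.28
tool_pos: [578.0, 141.2, 71.5]
tcp_rot: [179.7, 0.1, 104.3]
ft_force: [-0.4, -2.0, 7.1]
finger_gap: 15.2
```

Emit:
{"api": "carry_out", "payload": {
  "commands": [
    [[45,0,0,0,0,0,0],[45,0,0,0,0,0,0],[45,0,0,-60,0,0,0],[45,0,0,-110,0,0,0],[45,0,0,-110,0,0,0]]
  ]
}}

```text
time: 3.9
tool_pos: [578.5, 143.6, 184.2]
tcp_rot: [179.4, 0.0, 104.4]
ft_force: [0.7, -0.6, 0.0]
finger_gap: 45.2
```

```bash
python3 - <<'E'
from lib import *
from bench import r,viewer
print(r.sense()["tool_pos"],r.sense()["tcp_rot"],r.sense()["time"])
c=viewer.calibration("wrist");im=viewer.snapshot("wrist");cv2.imwrite("pics/w2.png",im[:,:,::-1])
np.save("w2cal.npy",c,allow_pickle=True)
E
```

```text
[578.50007719 143.57646058 184.19131005] [1.79420076e+02 4.84633234e-02 1.04445048e+02] 3.9
```

View pics/w2.png

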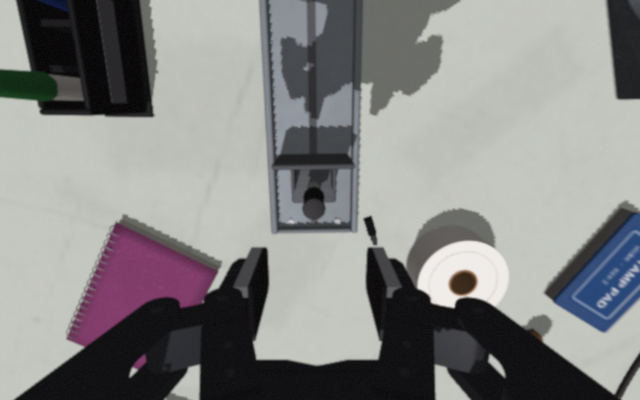

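The bookend is drawn back, with the knob at (314,205) and its face about 194 mm from the plate. Next is a near look over the bin.

```bash
python3 - <<'E'
from lib import *
plan([((570,-60,300),rot((0,0,-1),(.985,-.0,0)),"a"),((575,-262,340),rot((0,0,-1),(.985,-.174,0)),"b")])
E
```

```text
a 0 [-195.2, -56.7, -119.2] [0.3, -0.0, 14.4]
b 0 [-202.0, 5.0, -40.0] [0.0, 0.0, 10.0]
```

Emit:
{"api": "carry_out", "payload": {
  "commands": [
    [[70,-195.2,-56.7,-119.2,0.3,0,14.4],[70,-195.2,-56.7,-119.2,0.3,0,14.4],[70,-195.2,-56.7,-119.2,0.3,0,14.4],[70,-195.2,-56.7,-119.2,0.3,0,14.4],[70,-195.2,-56.7,-119.2,0.3,0,14.4]]
  ]
}}

```text
time: 4.58
tool_pos: [569.2, -63.3, 298.0]
tcp_rot: [-179.8, 0.1, 89.8]
ft_force: [0.7, -0.4, -0.5]
finger_gap: 70.0
```

Emit:
{"api": "carry_out", "payload": {
  "commands": [
    [[70,-202,5,-40,0,0,10],[70,-202,5,-40,0,0,10],[70,-202,5,-40,0,0,10],[70,-202,5,-40,0,0,10],[70,-202,5,-40,0,0,10]]
  ]
}}

```text
time: 5.2
tool_pos: [574.0, -262.3, 335.1]
tcp_rot: [-179.6, 0.0, 80.0]
ft_force: [0.8, 0.6, -0.5]
finger_gap: 69.7
```

```bash
cat > cases.py <<'E'
from lib import *
def find(im,c,box=None):
    out={}
    H=cv2.cvtColor(im,cv2.COLOR_BGR2HSV)
    bl=hsvmask(im,(105,150,60),(125,255,255));b=max(blobs(bl,500),key=cv2.contourArea)
    f=np.zeros_like(bl);cv2.drawContours(f,[cv2.convexHull(b)],-1,255,-1);f=cv2.erode(f,np.ones((9,9)))
    for n,lo,hi in(("orange",(4,150,60),(16,255,255)),("yellow",(20,120,60),(34,255,255)),("green",(45,120,40),(85,255,255)),("white",(0,0,120),(180,60,255))):
        m=cv2.inRange(H,np.array(lo),np.array(hi))&f
        cs=blobs(m,300)
        for q in sorted(cs,key=cv2.contourArea)[-1:] if n!="white" else cs:
            w=np.array([onz(c,p[0],22)[:2] for p in q],np.float32);(x,y),(s,t),g=cv2.minAreaRect(w)
            if s<t:s,t,g=t,s,g-90
            if s<70: continue
            out[n]=(x,y,g%180);print(n,round(x,1),round(y,1),"size",round(s,1),round(t,1),"yaw",round(g%180,1))
    return out
def look(name,cam="wrist",save=True):
    from bench import r,viewer
    c=viewer.calibration(cam);im=viewer.snapshot(cam)[:,:,::-1].copy();cv2.imwrite(f"pics/{name}.png",im)
    return im,c
E
python3 - <<'E'
from cases import *
print(here()[0])
im,c=look("w3");o=find(im,c)
import json;json.dump(o,open("cases.json","w"))
E
```

```text
[ 574.01063961 -262.29202192  335.14294438]
orange 638.0 -235.1 size 82.8 58.2 yaw 82.1
yellow 622.2 -327.1 size 85.8 59.2 yaw 78.8
green 534.3 -215.1 size 81.1 58.9 yaw 80.0
white 521.7 -311.8 size 84.3 59.8 yaw 79.1
```

View pics/w3.png

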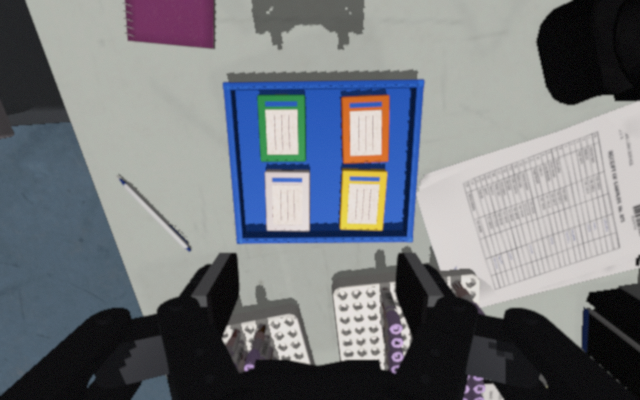

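All four cases are clear and agree with the top view (green centred at about (282,128) px). I'll pick with a 40° tilt along the case and place with 50° the other way, starting with green.

```bash
cat > job.py <<'E'
from lib import *
import json
ux=np.array([.2588,-.9659,0]);uy=np.array([.9659,.2588,0]);Z=np.array([0,0,1.])
S0,LAT=-210.6,594.5
def pickpose(x,y,yaw,off=20,z=25,t=40):
    u=np.array([np.cos(np.radians(yaw)),np.sin(np.radians(yaw)),0]);w=np.array([u[1],-u[0],0]);t=np.radians(t)
    return np.array([x,y,0])+off*u+z*Z, rot(-np.sin(t)*u-np.cos(t)*Z,w)
def placepose(d,z=69,t=50):
    t=np.radians(t);return (S0+d+12)*ux+LAT*uy+z*Z, rot(-np.sin(t)*ux-np.cos(t)*Z,uy)
def topick(case):
    p,R=pickpose(*case);back=R.apply([0,0,-1]); plan([(p+90*back,R,"pre"),(p,R,"pick")])
def toplace(d,z=69):
    q,Q=placepose(d,z); p,R=here(); plan([(p+[0,0,150],R,"lift"),(q+[0,0,110],Q,"pre"),(q+[0,0,15],Q,"low"),(q,Q,"down")])
def resid(q,Q):
    p,R=here(); print("resid tool",np.round(R.inv().apply(q-p),1),np.round((R.inv()*Q).as_rotvec(degrees=True),1))
E
python3 - <<'E'
from job import *
topick(json.load(open("cases.json"))["green"])
E
```

```text
pre 0 [58.1, -22.7, 120.9] [-0.2, -20.0, 0.1]
pre 1 [95.9, -23.2, 93.6] [-0.2, -20.0, 0.1]
pick 0 [-0.0, 0.0, 90.0] [0.0, 0.0, 0.0]
```

Emit:
{"api": "carry_out", "payload": {
  "commands": [
    [[72,58.1,-22.7,120.9,0,-20,0],[72,58.1,-22.7,120.9,0,-20,0],[72,58.1,-22.7,120.9,0,-20,0],[72,58.1,-22.7,120.9,0,-20,0]]
  ]
}}

```text
time: 5.75
tool_pos: [561.0, -198.9, 215.3]
tcp_rot: [-179.6, 20.0, 80.4]
ft_force: [0.4, -1.7, 0.9]
finger_gap: 72.0
```

Emit:
{"api": "carry_out", "payload": {
  "commands": [
    [[72,95.9,-23.2,93.6,0,-20,0],[72,95.9,-23.2,93.6,0,-20,0],[72,95.9,-23.2,93.6,0,-20,0],[72,95.9,-23.2,93.6,0,-20,0],[72,95.9,-23.2,93.6,0,-20,0]]
  ]
}}

```text
time: 6.38
tool_pos: [551.0, -142.0, 100.0]
tcp_rot: [179.8, 40.0, 79.7]
ft_force: [-0.2, 0.3, -0.2]
finger_gap: 72.0
```

```bash
python3 - <<'E'
from job import *
p,R=pickpose(*json.load(open("cases.json"))["green"]);resid(p,R);print(here()[0])
E
```

```text
resid tool [ 6.1 -3.8 92.8] [ 0.  -0.  -0.2]
[ 550.96324195 -141.96197997  100.0188059 ]
```

Emit:
{"api": "carry_out", "payload": {
  "commands": [
    [[72,6.1,-3.8,45,0,0,0],[72,6.1,-3.8,75,0,0,0],[72,6.1,-3.8,91,0,0,0],[72,6.1,-3.8,91,0,0,0]]
  ]
}}

```text
time: 6.88
tool_pos: [534.9, -194.2, 23.4]
tcp_rot: [-179.8, 40.1, 80.0]
ft_force: [0.2, 0.1, 0.1]
finger_gap: 72.2
```

```bash
python3 - <<'E'
from job import *
from cases import look
p,R=pickpose(*json.load(open("cases.json"))["green"]);resid(p,R);print(here()[0])
look("w4")
E
```

```text
resid tool [-1.5  3.  -0.7] [-0.2  0.1 -0. ]
[ 534.92929598 -194.19120808   23.44020603]
```

View pics/w4.png

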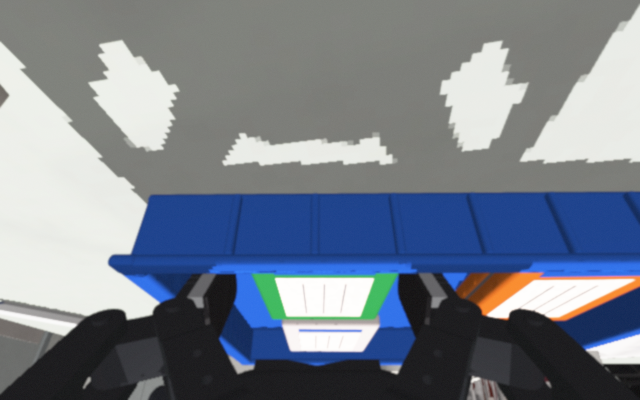

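The fingers straddle the green case at (325,295), clear of the wall. Close and lift.

Emit:
{"api": "carry_out", "payload": {
  "commands": [
    [[72,-1.5,3,-1.5,0,0,0],[54,-1.5,3,-1.5,0,0,0],[54,-1.5,3,-1.5,0,0,0],[54,-1.5,3,-1.5,0,0,0],[54,-1.5,3,-1.5,0,0,0]]
  ],
  "grip_force": 80
}}

```text
time: 7.55
tool_pos: [539.4, -193.0, 26.4]
tcp_rot: [-179.9, 40.1, 80.2]
ft_force: [0.4, 2.8, 7.7]
finger_gap: 57.8
```

```bash
python3 - <<'E'
from job import *
p,R=pickpose(*json.load(open("cases.json"))["green"]);resid(p,R)
toplace(14)
E
```

```text
resid tool [-1.1 -1.2  2.8] [-0.   0.1  0.1]
lift 0 [-96.7, -0.2, -114.7] [0.0, 0.0, 0.0]
pre 0 [130.8, -34.4, -111.3] [0.8, 29.5, -9.2]
pre 1 [172.0, -10.5, -31.0] [0.8, 29.5, -9.2]
pre 2 [164.4, 17.3, 57.8] [0.8, 29.5, -9.2]
low 0 [-72.8, 0.0, 61.1] [0.0, 0.0, 0.0]
down 0 [-11.5, 0.0, 9.6] [0.0, 0.0, 0.0]
```

```bash
cat >> job.py <<'E'
def grip(case):
    p,R=here();u=np.array([np.cos(np.radians(case[2])),np.sin(np.radians(case[2])),0])
    o=(p-[case[0],case[1],0])@u; g=(o,p[2]-13); z=R.apply([0,0,1]); t=np.degrees(np.arccos(-z[2])); json.dump((*g,t),open("grip.json","w")); print("grip off,n,tilt",np.round((*g,t),1))
def target(d,clear=1):
    o,n,t=json.load(open("grip.json")); q,Q=placepose(d+n-12,48+o+clear,90-t); return q,Q
def toplace(d,clear=1,lift=150):
    q,Q=target(d,clear); p,R=here(); plan([(p+[0,0,lift],R,"lift"),(q+[0,0,90],Q,"pre"),(q,Q,"down")])
E
python3 - <<'E'
from job import *
grip(json.load(open("cases.json"))["green"]);toplace(14)
E
```

```text
grip off,n,tilt [22.6 13.4 40.1]
lift 0 [-96.7, -0.2, -114.7] [0.0, 0.0, 0.0]
pre 0 [134.2, -34.2, -106.6] [0.8, 29.5, -9.2]
pre 1 [172.6, -9.9, -25.4] [0.8, 29.5, -9.2]
pre 2 [162.1, 17.8, 62.8] [0.8, 29.5, -9.2]
down 0 [-68.8, 0.0, 58.0] [0.0, 0.0, 0.0]
```

Emit:
{"api": "carry_out", "payload": {
  "commands": [
    [[54,-33,0,-38,0,0,0],[54,-66,0,-77,0,0,0],[54,-96.7,0,-114.7,0,0,0],[54,-96.7,0,-114.7,0,0,0]]
  ]
}}

```text
time: 8.05
tool_pos: [541.5, -193.4, 180.3]
tcp_rot: [179.6, 40.0, 79.8]
ft_force: [0.4, 0.6, -0.3]
finger_gap: 57.4
```

Emit:
{"api": "carry_out", "payload": {
  "commands": [
    [[54,34,-9,-27,0.2,7.4,-2.3],[54,67,-17,-53,0.4,14.7,-4.6],[54,101,-26,-80,0.6,22.1,-6.9],[54,134.2,-34.2,-106.6,0.8,29.5,-9.2],[54,134.2,-34.2,-106.6,0.8,29.5,-9.2]]
  ]
}}

```text
time: 8.68
tool_pos: [534.1, -17.7, 169.4]
tcp_rot: [-175.1, 10.0, 88.8]
ft_force: [-0.1, -0.9, -1.0]
finger_gap: 57.6
```

Emit:
{"api": "carry_out", "payload": {
  "commands": [
    [[54,43,-2.5,-6,0.2,7.4,-2.3],[54,86,-5,-13,0.4,14.7,-4.6],[54,129,-7.5,-19,0.6,22.1,-6.9],[54,172.6,-9.9,-25.4,0.8,29.5,-9.2],[54,172.6,-9.9,-25.4,0.8,29.5,-9.2]]
  ]
}}

```text
time: 9.3
tool_pos: [528.7, 155.9, 162.7]
tcp_rot: [-174.6, -20.1, 95.2]
ft_force: [0.2, -0.9, -1.0]
finger_gap: 57.7
```

Emit:
{"api": "carry_out", "payload": {
  "commands": [
    [[54,40,4.5,16,0.2,7.4,-2.3],[54,81,9,31,0.4,14.7,-4.6],[54,121,13,47,0.6,22.1,-6.9],[54,162.1,17.8,62.8,0.8,29.5,-9.2],[54,162.1,17.8,62.8,0.8,29.5,-9.2]]
  ]
}}

```text
time: 9.93
tool_pos: [523.8, 330.6, 156.8]
tcp_rot: [-179.0, -50.1, 104.3]
ft_force: [-0.6, -1.5, -1.2]
finger_gap: 57.6
```

```bash
python3 - <<'E'
from job import *
from cases import look
q,Q=target(14);resid(q+[0,0,90],Q);resid(q,Q);print(here()[0])
im,c=look("s5","scene")
look("w5")
cv2.imwrite("pics/s5c.png",cv2.resize(im[80:260,150:400],None,fx=3,fy=3))
E
```

```text
resid tool [ 3.3  2.9 -3.6] [-0.5 -0.2 -0.4]
resid tool [-65.7   3.9  54.2] [-0.5 -0.2 -0.4]
[523.79477219 330.5819995  156.81616725]
```

View pics/s5c.png

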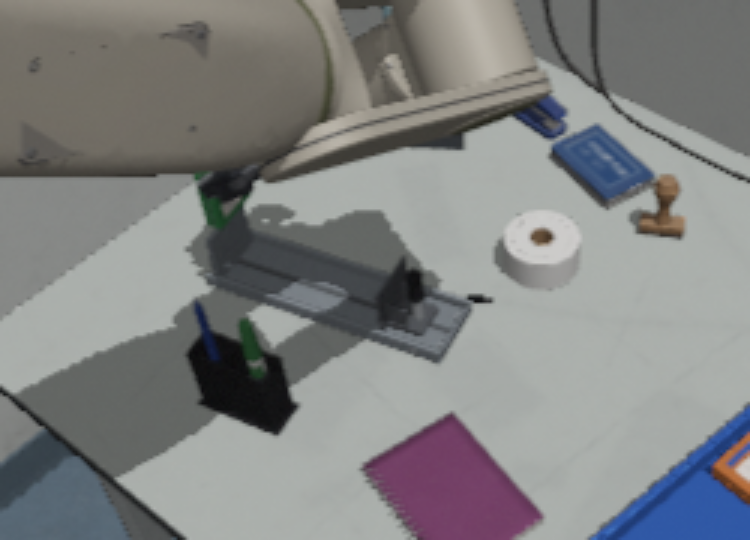

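The green case (210,200) hangs upright over the stop end. Lower it.

Emit:
{"api": "carry_out", "payload": {
  "commands": [
    [[54,0,3.9,0,-0.5,0,-0.4],[54,-25,3.9,20,-0.5,0,-0.4],[54,-50,3.9,41,-0.5,0,-0.4],[54,-50,3.9,41,-0.5,0,-0.4],[54,-50,3.9,41,-0.5,0,-0.4]]
  ]
}}

```text
time: 10.65
tool_pos: [530.7, 330.4, 97.3]
tcp_rot: [179.3, -50.1, 105.4]
ft_force: [-0.4, 0.2, -0.1]
finger_gap: 57.5
```

```bash
python3 - <<'E'
from job import *
q,Q=target(14);resid(q,Q)
from bench import r;print(r.sense()["ft_force"],r.sense()["time"])
E
```

```text
resid tool [-18.8  -3.8  17.5] [ 0.4 -0.2  0.2]
[-0.4425304   0.19419631 -0.13167235] 10.65
```

Emit:
{"api": "carry_out", "payload": {
  "commands": [
    [[54,-14,-3.8,12,0,0,0],[54,-14,-3.8,12,0,0,0],[54,-14,-3.8,12,0,0,0],[54,-14,-3.8,12,0,0,0],[54,-14,-3.8,12,0,0,0]]
  ]
}}

```text
time: 11.28
tool_pos: [526.3, 329.9, 77.6]
tcp_rot: [179.4, -50.1, 105.3]
ft_force: [-0.0, -0.2, -0.8]
finger_gap: 57.4
```

```bash
python3 - <<'E'
from job import *
q,Q=target(14);resid(q,Q)
E
```

```text
resid tool [-4.1  0.7  4.4] [ 0.4 -0.2  0.2]
```

Emit:
{"api": "carry_out", "payload": {
  "commands": [
    [[54,0,0,0,0,0,0],[54,0,0,0,0,0,0],[54,0,0,0,0,0,0]]
  ]
}}

```text
time: 11.65
tool_pos: [526.0, 329.9, 77.2]
tcp_rot: [179.4, -50.1, 105.3]
ft_force: [-0.2, 0.5, -0.7]
finger_gap: 57.5
```

```bash
python3 - <<'E'
from job import *
q,Q=target(14);resid(q,Q);resid(q,Q)
E
```

```text
resid tool [-3.8  1.   4.1] [ 0.3 -0.2  0.2]
resid tool [-3.8  1.   4.1] [ 0.3 -0.2  0.2]
```

Emit:
{"api": "carry_out", "payload": {
  "commands": [
    [[54,-3.8,1,4.1,0,0,0],[54,-3.8,1,4.1,0,0,0],[54,-3.8,1,4.1,0,0,0]]
  ]
}}

```text
time: 12.02
tool_pos: [526.6, 330.8, 71.4]
tcp_rot: [179.5, -50.1, 105.3]
ft_force: [0.5, -0.2, -0.8]
finger_gap: 57.6
```

Emit:
{"api": "carry_out", "payload": {
  "commands": [
    [[54,-0.8,0,0.6,0,0,0],[54,-0.8,0,0.6,0,0,0],[54,-0.8,0,0.6,0,0,0]]
  ]
}}

```text
time: 12.4
tool_pos: [526.8, 330.8, 71.0]
tcp_rot: [179.4, -50.1, 105.3]
ft_force: [-0.8, -1.5, 3.2]
finger_gap: 57.9
```

Contact at the expected height. Release and back off.

Emit:
{"api": "carry_out", "payload": {
  "commands": [
    [[64,0,0,0,0,0,0],[70,0,0,0,0,0,0],[70,0,0,0,0,0,0]]
  ]
}}

```text
time: 12.78
tool_pos: [526.8, 330.7, 70.5]
tcp_rot: [179.5, -50.1, 105.3]
ft_force: [0.1, -0.1, -0.3]
finger_gap: 70.2
```

Emit:
{"api": "carry_out", "payload": {
  "commands": [
    [[70,0,0,-20,0,0,0],[70,0,0,-60,0,0,0],[70,0,0,-110,0,0,0],[70,0,0,-140,0,0,0],[70,0,0,-140,0,0,0]]
  ]
}}

```text
time: 13.4
tool_pos: [556.4, 224.3, 163.3]
tcp_rot: [179.0, -50.0, 105.4]
ft_force: [-0.2, 0.3, 0.5]
finger_gap: 69.8
```

```bash
python3 - <<'E'
from job import *
from cases import *
im,c=look("w6");np.save("w6cal.npy",c,allow_pickle=True)
C=json.load(open("cases.json"));print(here()[0])
im,c=look("t6","top");find(im,c)
topick(C["white"]);q,Q=pickpose(*C["white"])
E
```

```text
[555.09528028 225.44559023 161.7884249 ]
orange 628.3 -241.2 size 82.4 58.8 yaw 82.4
yellow 612.0 -334.0 size 83.2 59.4 yaw 78.8
white 511.5 -319.1 size 84.7 59.9 yaw 80.3
pre 0 [-111.3, -45.2, -98.8] [-0.7, -29.5, 9.5]
pre 1 [-151.1, -22.1, -30.0] [-0.7, -29.5, 9.5]
pre 2 [-147.7, 3.1, 48.7] [-0.7, -29.5, 9.5]
pick 0 [-0.0, -0.0, 90.0] [0.0, 0.0, 0.0]
```

View pics/w6.png

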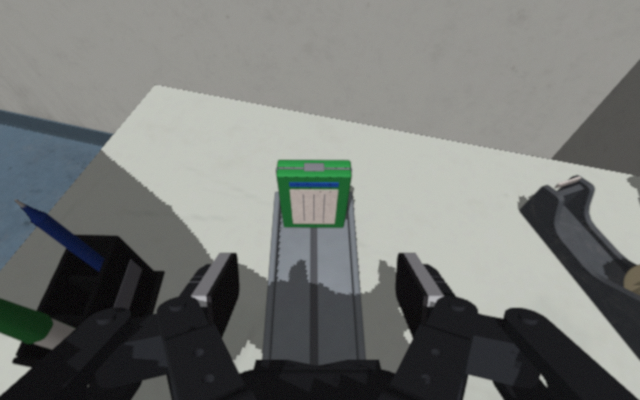

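The green case stands upright by the plate at (314,195). The bin has been knocked by about (-10,-7) mm, so I re-measure from the top view before each pick.

```bash
python3 - <<'E'
from job import *
from cases import *
im,c=look("t7","top");o=find(im,c)
o={k:(v[0]+.3,v[1]-1.5,v[2]) for k,v in o.items()};o["white"]=(*o["white"][:2],79.5);json.dump(o,open("cases.json","w"))
topick(o["white"])
E
```

```text
orange 628.2 -241.2 size 82.3 58.7 yaw 82.5
yellow 612.0 -334.0 size 83.2 59.4 yaw 78.8
white 511.7 -319.1 size 84.5 60.1 yaw 80.0
pre 0 [-112.5, -49.1, -100.7] [-0.7, -29.5, 9.3]
pre 1 [-153.6, -26.0, -30.9] [-0.7, -29.5, 9.3]
pre 2 [-150.9, -0.7, 49.3] [-0.7, -29.5, 9.3]
pick 0 [-0.0, -0.0, 90.0] [0.0, 0.0, 0.0]
```

Emit:
{"api": "carry_out", "payload": {
  "commands": [
    [[72,-112.5,-49.1,-100.7,-0.7,-29.5,9.3],[72,-112.5,-49.1,-100.7,-0.7,-29.5,9.3],[72,-112.5,-49.1,-100.7,-0.7,-29.5,9.3],[72,-112.5,-49.1,-100.7,-0.7,-29.5,9.3],[72,-112.5,-49.1,-100.7,-0.7,-29.5,9.3]]
  ]
}}

```text
time: 14.18
tool_pos: [543.9, 71.7, 137.7]
tcp_rot: [-175.2, -20.4, 95.4]
ft_force: [-0.8, 1.1, 0.4]
finger_gap: 72.0
```

Emit:
{"api": "carry_out", "payload": {
  "commands": [
    [[72,-153.6,-26,-30.9,-0.7,-29.5,9.3],[72,-153.6,-26,-30.9,-0.7,-29.5,9.3],[72,-153.6,-26,-30.9,-0.7,-29.5,9.3],[72,-153.6,-26,-30.9,-0.7,-29.5,9.3],[72,-153.6,-26,-30.9,-0.7,-29.5,9.3]]
  ]
}}

```text
time: 14.8
tool_pos: [535.6, -85.5, 115.5]
tcp_rot: [-175.3, 9.7, 88.6]
ft_force: [-0.4, 0.5, 0.3]
finger_gap: 72.2
```

Emit:
{"api": "carry_out", "payload": {
  "commands": [
    [[72,-150.9,-0.7,49.3,-0.7,-29.5,9.3],[72,-150.9,-0.7,49.3,-0.7,-29.5,9.3],[72,-150.9,-0.7,49.3,-0.7,-29.5,9.3],[72,-150.9,-0.7,49.3,-0.7,-29.5,9.3],[72,-150.9,-0.7,49.3,-0.7,-29.5,9.3]]
  ]
}}

```text
time: 15.42
tool_pos: [527.5, -243.0, 94.3]
tcp_rot: [-179.9, 39.6, 79.7]
ft_force: [0.5, 0.0, -0.4]
finger_gap: 71.8
```

Emit:
{"api": "carry_out", "payload": {
  "commands": [
    [[72,0,0,0,0,0,0],[72,0,0,0,0,0,0],[72,0,0,0,0,0,0]]
  ]
}}

```text
time: 15.8
tool_pos: [527.5, -244.0, 94.8]
tcp_rot: [179.9, 39.9, 79.6]
ft_force: [-0.5, -0.1, -0.2]
finger_gap: 72.3
```

```bash
python3 - <<'E'
from job import *
q,Q=pickpose(*json.load(open("cases.json"))["white"]);resid(q,Q)
E
```

```text
resid tool [ 0.1 -1.5 90.9] [ 0.1 -0.1  0.1]
```

Good; descend, settle, close.

Emit:
{"api": "carry_out", "payload": {
  "commands": [
    [[72,0,-1.5,45,0,0,0],[72,0,-1.5,80,0,0,0],[72,0,-1.5,90,0,0,0],[72,0,-1.5,90,0,0,0],[72,0,-1.5,90,0,0,0]]
  ]
}}

```text
time: 16.42
tool_pos: [516.5, -300.3, 26.6]
tcp_rot: [179.8, 39.9, 79.6]
ft_force: [-0.2, -0.3, -0.5]
finger_gap: 71.5
```

Emit:
{"api": "carry_out", "payload": {
  "commands": [
    [[54,0,0,0,0,0,0],[54,0,0,0,0,0,0],[54,0,0,0,0,0,0],[54,0,0,0,0,0,0],[54,0,0,0,0,0,0]]
  ],
  "grip_force": 80
}}

```text
time: 17.05
tool_pos: [517.0, -300.4, 27.2]
tcp_rot: [179.8, 40.0, 79.6]
ft_force: [-0.0, 3.6, 7.4]
finger_gap: 57.6
```

```bash
python3 - <<'E'
from job import *
grip(json.load(open("cases.json"))["white"]);toplace(36,3)
E
```

```text
grip off,n,tilt [20.8 14.2 40. ]
lift 0 [-96.3, 0.5, -115.0] [0.0, 0.0, 0.0]
pre 0 [157.1, -31.2, -125.1] [0.9, 29.5, -9.3]
pre 1 [200.9, -2.6, -30.4] [0.9, 29.5, -9.3]
pre 2 [187.7, 30.1, 71.9] [0.9, 29.5, -9.3]
down 0 [-69.0, -0.0, 57.8] [0.0, 0.0, 0.0]
```

Emit:
{"api": "carry_out", "payload": {
  "commands": [
    [[54,-33,0,-38,0,0,0],[54,-66,0,-77,0,0,0],[54,-96.3,0.5,-115,0,0,0],[54,-96.3,0.5,-115,0,0,0]]
  ]
}}

```text
time: 17.55
tool_pos: [519.1, -301.2, 181.6]
tcp_rot: [179.2, 40.0, 79.2]
ft_force: [0.5, -0.6, -2.4]
finger_gap: 57.8
```

Emit:
{"api": "carry_out", "payload": {
  "commands": [
    [[54,39,-8,-31,0.2,7.4,-2.3],[54,78,-16,-62,0.4,14.7,-4.6],[54,118,-23,-94,0.6,22.1,-6.9],[54,157.1,-31.2,-125.1,0.9,29.5,-9.3],[54,157.1,-31.2,-125.1,0.9,29.5,-9.3]]
  ]
}}

```text
time: 18.18
tool_pos: [521.2, -95.9, 170.1]
tcp_rot: [-175.2, 9.9, 88.5]
ft_force: [0.6, -0.7, -0.8]
finger_gap: 57.3
```

Emit:
{"api": "carry_out", "payload": {
  "commands": [
    [[54,50,-0.6,-7.6,0.2,7.4,-2.3],[54,100,-1.3,-15,0.4,14.7,-4.6],[54,150,-2,-23,0.6,22.1,-6.9],[54,200.9,-2.6,-30.4,0.9,29.5,-9.3],[54,200.9,-2.6,-30.4,0.9,29.5,-9.3]]
  ]
}}

```text
time: 18.8
tool_pos: [525.4, 106.3, 163.5]
tcp_rot: [-174.7, -20.3, 95.1]
ft_force: [-0.1, -0.8, -0.5]
finger_gap: 57.5
```

Emit:
{"api": "carry_out", "payload": {
  "commands": [
    [[54,47,7.5,18,0.2,7.4,-2.3],[54,94,15,36,0.4,14.7,-4.6],[54,141,22.5,54,0.6,22.1,-6.9],[54,187.7,30.1,71.9,0.9,29.5,-9.3],[54,187.7,30.1,71.9,0.9,29.5,-9.3]]
  ]
}}

```text
time: 19.42
tool_pos: [530.1, 309.2, 157.2]
tcp_rot: [-179.2, -50.2, 104.4]
ft_force: [-0.2, -0.6, -1.2]
finger_gap: 57.5
```

Emit:
{"api": "carry_out", "payload": {
  "commands": [
    [[54,0,0,0,0,0,0],[54,0,0,0,0,0,0],[54,0,0,0,0,0,0]]
  ]
}}

```text
time: 19.8
tool_pos: [532.8, 307.8, 161.5]
tcp_rot: [-179.9, -50.1, 104.8]
ft_force: [-0.4, 0.5, -0.0]
finger_gap: 57.4
```

```bash
python3 - <<'E'
from job import *
q,Q=target(36,3);resid(q,Q)
E
```

```text
resid tool [-68.2   0.3  58.3] [ 0.1 -0.1 -0.2]
```

Emit:
{"api": "carry_out", "payload": {
  "commands": [
    [[54,-30,0.3,26,0,0,0],[54,-55,0.3,47,0,0,0],[54,-68.2,0.3,58.3,0,0,0],[54,-68.2,0.3,58.3,0,0,0],[54,-68.2,0.3,58.3,0,0,0]]
  ]
}}

```text
time: 20.42
tool_pos: [532.7, 309.5, 72.1]
tcp_rot: [-179.9, -50.2, 104.8]
ft_force: [0.0, -0.0, -1.4]
finger_gap: 57.7
```

Emit:
{"api": "carry_out", "payload": {
  "commands": [
    [[54,-0.4,0,0.3,0,0,0],[54,-0.8,0,0.6,0,0,0],[54,-0.8,0,0.6,0,0,0]]
  ]
}}

```text
time: 20.8
tool_pos: [532.0, 309.5, 70.3]
tcp_rot: [-179.8, -50.2, 104.7]
ft_force: [0.3, 0.1, -1.1]
finger_gap: 57.4
```

Emit:
{"api": "carry_out", "payload": {
  "commands": [
    [[54,-0.4,0,0.3,0,0,0],[54,-0.8,0,0.6,0,0,0],[54,-0.8,0,0.6,0,0,0]]
  ]
}}

```text
time: 21.18
tool_pos: [531.9, 309.5, 68.9]
tcp_rot: [-179.7, -50.2, 104.7]
ft_force: [-0.4, -0.8, -1.8]
finger_gap: 57.4
```

```bash
python3 - <<'E'
from job import *
q,Q=target(36,0);resid(q,Q)
E
```

```text
resid tool [-0.6  0.6 -0.6] [-0.  -0.2 -0.2]
```

Emit:
{"api": "carry_out", "payload": {
  "commands": [
    [[54,-0.6,0,0.5,0,0,0],[54,-0.6,0,0.5,0,0,0],[54,-0.6,0,0.5,0,0,0]]
  ]
}}

```text
time: 21.55
tool_pos: [532.0, 309.6, 68.6]
tcp_rot: [-179.8, -50.2, 104.7]
ft_force: [-2.6, -1.6, 4.3]
finger_gap: 57.4
```

Emit:
{"api": "carry_out", "payload": {
  "commands": [
    [[54,-0.6,0,0.5,0,0,0],[54,-0.6,0,0.5,0,0,0],[54,-0.6,0,0.5,0,0,0]]
  ]
}}

```text
time: 21.92
tool_pos: [532.0, 309.7, 68.6]
tcp_rot: [-179.8, -50.3, 104.8]
ft_force: [-3.4, -2.8, 9.5]
finger_gap: 57.2
```

Contact. Release, back off, and re-measure.

Emit:
{"api": "carry_out", "payload": {
  "commands": [
    [[64,0.4,0,-0.3,0,0,0],[70,0.4,0,-0.3,0,0,0],[70,0.4,0,-0.3,0,0,0]]
  ]
}}

```text
time: 22.3
tool_pos: [531.9, 309.5, 67.7]
tcp_rot: [-179.7, -50.2, 104.7]
ft_force: [-0.5, -0.2, -0.2]
finger_gap: 70.1
```

Emit:
{"api": "carry_out", "payload": {
  "commands": [
    [[70,0,0,-20,0,0,0],[70,0,0,-60,0,0,0],[70,0,0,-110,0,0,0],[70,0,0,-140,0,0,0],[70,0,0,-140,0,0,0]]
  ]
}}

```text
time: 22.92
tool_pos: [562.4, 203.0, 160.4]
tcp_rot: [179.8, -50.1, 104.9]
ft_force: [-0.4, 0.5, -0.3]
finger_gap: 69.9
```

Emit:
{"api": "carry_out", "payload": {
  "commands": [
    [[72,0,0,0,0,0,0],[72,0,0,0,0,0,0]]
  ]
}}

```text
time: 23.18
tool_pos: [558.9, 206.3, 156.6]
tcp_rot: [-179.6, -50.3, 104.6]
ft_force: [-0.4, -0.3, 0.1]
finger_gap: 72.3
```

```bash
cat >> job.py <<'E'
def again(name):
    from cases import find,look
    look("w_"+name); im,c=look("t_"+name,"top");o=find(im,c)
    o={k:(v[0]+.3,v[1]-1.5,v[2]) for k,v in o.items()};json.dump(o,open("cases.json","w"));topick(o[name])
E
python3 -c "
from job import *
again('orange')"
```

```text
orange 628.0 -241.4 size 82.6 58.3 yaw 82.5
yellow 612.2 -334.1 size 83.2 58.9 yaw 78.8
pre 0 [-97.1, -6.3, -84.0] [-0.8, -29.6, 8.3]
pre 1 [-125.6, 10.9, -24.9] [-0.8, -29.6, 8.3]
pre 2 [-118.6, 28.9, 40.1] [-0.8, -29.6, 8.3]
pick 0 [-0.0, -0.0, 90.0] [0.0, 0.0, 0.0]
```

View pics/w_orange.png

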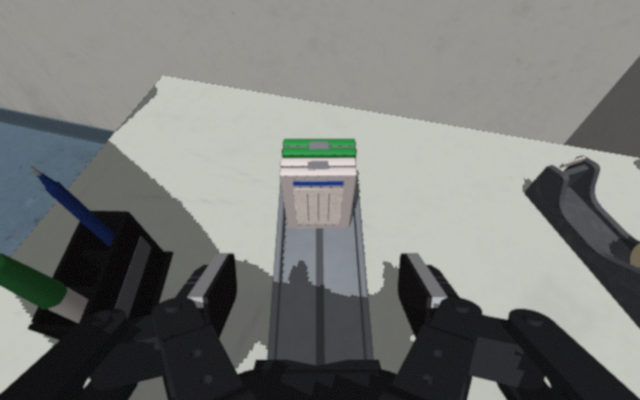

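White (318,195) stands close behind green. Next: orange.

Emit:
{"api": "carry_out", "payload": {
  "commands": [
    [[72,-97.1,-6.3,-84,-0.8,-29.6,8.3],[72,-97.1,-6.3,-84,-0.8,-29.6,8.3],[72,-97.1,-6.3,-84,-0.8,-29.6,8.3],[72,-97.1,-6.3,-84,-0.8,-29.6,8.3],[72,-97.1,-6.3,-84,-0.8,-29.6,8.3]]
  ]
}}

```text
time: 23.9
tool_pos: [585.4, 82.6, 136.0]
tcp_rot: [-175.4, -20.4, 96.3]
ft_force: [0.3, -0.0, -1.0]
finger_gap: 72.3
```

Emit:
{"api": "carry_out", "payload": {
  "commands": [
    [[72,-125.6,10.9,-24.9,-0.8,-29.6,8.3],[72,-125.6,10.9,-24.9,-0.8,-29.6,8.3],[72,-125.6,10.9,-24.9,-0.8,-29.6,8.3],[72,-125.6,10.9,-24.9,-0.8,-29.6,8.3],[72,-125.6,10.9,-24.9,-0.8,-29.6,8.3]]
  ]
}}

```text
time: 24.52
tool_pos: [611.9, -42.0, 114.8]
tcp_rot: [-175.6, 9.7, 90.3]
ft_force: [0.5, 0.0, 0.6]
finger_gap: 72.1
```

Emit:
{"api": "carry_out", "payload": {
  "commands": [
    [[72,-118.6,28.9,40.1,-0.8,-29.6,8.3],[72,-118.6,28.9,40.1,-0.8,-29.6,8.3],[72,-118.6,28.9,40.1,-0.8,-29.6,8.3],[72,-118.6,28.9,40.1,-0.8,-29.6,8.3],[72,-118.6,28.9,40.1,-0.8,-29.6,8.3]]
  ]
}}

```text
time: 25.15
tool_pos: [638.9, -166.5, 94.8]
tcp_rot: [-179.8, 39.6, 82.5]
ft_force: [0.4, 1.0, -0.1]
finger_gap: 71.9
```

Emit:
{"api": "carry_out", "payload": {
  "commands": [
    [[72,0,0,0,0,0,0],[72,0,0,0,0,0,0],[72,0,0,0,0,0,0]]
  ]
}}

```text
time: 25.52
tool_pos: [639.1, -166.7, 95.4]
tcp_rot: [180.0, 39.8, 82.3]
ft_force: [-0.4, -0.1, 0.3]
finger_gap: 72.2
```

```bash
python3 - <<'E'
from job import *
from cases import *
im,c=look("t8","top");find(im,c)
q,Q=pickpose(*json.load(open("cases.json"))["orange"]);resid(q,Q)
E
```

```text
orange 628.2 -241.2 size 82.4 58.6 yaw 82.4
yellow 612.0 -334.0 size 83.2 59.4 yaw 78.8
resid tool [ 1.2 -0.6 90.4] [-0.1 -0.1 -0.1]
```

Emit:
{"api": "carry_out", "payload": {
  "commands": [
    [[72,1,-0.6,45,0,0,0],[72,1,-0.6,80,0,0,0],[72,1,-0.6,89,0,0,0],[72,1,-0.6,89,0,0,0],[72,1,-0.6,89,0,0,0]]
  ]
}}

```text
time: 26.2
tool_pos: [632.2, -221.6, 27.5]
tcp_rot: [179.9, 39.9, 82.3]
ft_force: [0.5, 0.5, 0.7]
finger_gap: 71.7
```

Emit:
{"api": "carry_out", "payload": {
  "commands": [
    [[54,0,0,0,0,0,0],[54,0,0,0,0,0,0],[54,0,0,0,0,0,0],[54,0,0,0,0,0,0],[54,0,0,0,0,0,0]]
  ],
  "grip_force": 80
}}

```text
time: 26.82
tool_pos: [632.6, -221.5, 28.0]
tcp_rot: [179.8, 39.9, 82.3]
ft_force: [1.5, 4.0, 7.1]
finger_gap: 57.7
```

```bash
python3 - <<'E'
from job import *
grip(json.load(open("cases.json"))["orange"]);toplace(58,3)
E
```

```text
grip off,n,tilt [21.7 15.  39.9]
lift 0 [-96.2, 0.4, -115.1] [0.0, 0.0, 0.0]
pre 0 [128.9, -53.4, -101.3] [0.8, 29.6, -8.3]
pre 1 [167.9, -32.2, -22.2] [0.8, 29.6, -8.3]
pre 2 [159.6, -7.6, 64.7] [0.8, 29.6, -8.3]
down 0 [-69.0, 0.0, 57.7] [0.0, 0.0, 0.0]
```

Emit:
{"api": "carry_out", "payload": {
  "commands": [
    [[54,-33,0,-38,0,0,0],[54,-66,0,-77,0,0,0],[54,-96.2,0.4,-115.1,0,0,0],[54,-96.2,0.4,-115.1,0,0,0]]
  ]
}}

```text
time: 27.32
tool_pos: [634.7, -222.2, 182.9]
tcp_rot: [179.2, 39.9, 81.9]
ft_force: [0.3, 0.2, -0.4]
finger_gap: 57.2
```

Emit:
{"api": "carry_out", "payload": {
  "commands": [
    [[54,32,-13,-25,0.2,7.4,-2.1],[54,64,-27,-51,0.4,14.8,-4.1],[54,97,-40,-76,0.6,22.2,-6.2],[54,128.9,-53.4,-101.3,0.8,29.6,-8.3],[54,128.9,-53.4,-101.3,0.8,29.6,-8.3]]
  ]
}}

```text
time: 27.95
tool_pos: [599.7, -51.4, 170.7]
tcp_rot: [-175.7, 9.8, 90.3]
ft_force: [0.7, -0.9, 0.2]
finger_gap: 57.7
```

Emit:
{"api": "carry_out", "payload": {
  "commands": [
    [[54,42,-8,-5.5,0.2,7.4,-2.1],[54,84,-16,-11,0.4,14.8,-4.1],[54,126,-24,-16.6,0.6,22.2,-6.2],[54,167.9,-32.2,-22.2,0.8,29.6,-8.3],[54,167.9,-32.2,-22.2,0.8,29.6,-8.3]]
  ]
}}

```text
time: 28.58
tool_pos: [567.5, 117.1, 163.9]
tcp_rot: [-175.2, -20.3, 96.1]
ft_force: [0.6, -0.8, -1.3]
finger_gap: 57.5
```

Emit:
{"api": "carry_out", "payload": {
  "commands": [
    [[54,40,-2,16,0.2,7.4,-2.1],[54,80,-4,32,0.4,14.8,-4.1],[54,120,-6,48.5,0.6,22.2,-6.2],[54,159.6,-7.6,64.7,0.8,29.6,-8.3],[54,159.6,-7.6,64.7,0.8,29.6,-8.3]]
  ]
}}

```text
time: 29.2
tool_pos: [535.8, 286.6, 157.9]
tcp_rot: [-179.2, -50.2, 104.3]
ft_force: [-0.1, -0.4, -0.6]
finger_gap: 57.6
```

Emit:
{"api": "carry_out", "payload": {
  "commands": [
    [[54,0,0,0,0,0,0],[54,0,0,0,0,0,0],[54,0,0,0,0,0,0]]
  ]
}}

```text
time: 29.58
tool_pos: [538.7, 285.7, 162.1]
tcp_rot: [-179.9, -50.1, 104.8]
ft_force: [0.4, -0.3, -1.4]
finger_gap: 57.4
```

```bash
python3 - <<'E'
from job import *
q,Q=target(58,3);resid(q,Q)
E
```

```text
resid tool [-67.9   0.3  58.1] [ 0.  -0.  -0.1]
```

Emit:
{"api": "carry_out", "payload": {
  "commands": [
    [[54,-30,0.3,26,0,0,0],[54,-55,0.3,47,0,0,0],[54,-68,0.3,58.1,0,0,0],[54,-68,0.3,58.1,0,0,0],[54,-68,0.3,58.1,0,0,0]]
  ]
}}

```text
time: 30.2
tool_pos: [538.4, 287.2, 72.6]
tcp_rot: [-179.9, -50.2, 104.8]
ft_force: [-0.5, 0.5, -0.7]
finger_gap: 57.3
```

Emit:
{"api": "carry_out", "payload": {
  "commands": [
    [[54,-0.8,0,0.6,0,0,0],[54,-1.2,0,1,0,0,0],[54,-1.6,0,1.3,0,0,0],[54,-1.6,0,1.3,0,0,0]]
  ]
}}

```text
time: 30.7
tool_pos: [537.8, 287.4, 70.2]
tcp_rot: [-179.8, -50.2, 104.7]
ft_force: [-0.5, -1.0, 2.5]
finger_gap: 57.1
```

Emit:
{"api": "carry_out", "payload": {
  "commands": [
    [[54,-0.4,0,0.3,0,0,0],[54,-0.6,0,0.5,0,0,0],[54,-0.6,0,0.5,0,0,0]]
  ]
}}

```text
time: 31.08
tool_pos: [537.8, 287.5, 70.1]
tcp_rot: [-179.8, -50.3, 104.8]
ft_force: [-2.9, -3.5, 7.8]
finger_gap: 57.5
```

Emit:
{"api": "carry_out", "payload": {
  "commands": [
    [[64,0.4,0,-0.3,0,0,0],[70,0.4,0,-0.3,0,0,0],[70,0.4,0,-0.3,0,0,0]]
  ]
}}

```text
time: 31.45
tool_pos: [537.6, 287.3, 69.3]
tcp_rot: [-179.7, -50.2, 104.7]
ft_force: [0.4, 0.3, 0.2]
finger_gap: 70.1
```

Emit:
{"api": "carry_out", "payload": {
  "commands": [
    [[70,0,0,-20,0,0,0],[70,0,0,-60,0,0,0],[70,0,0,-110,0,0,0],[70,0,0,-140,0,0,0],[70,0,0,-140,0,0,0]]
  ]
}}

```text
time: 32.08
tool_pos: [568.1, 180.8, 161.9]
tcp_rot: [179.8, -50.1, 104.9]
ft_force: [-0.3, 0.6, 0.7]
finger_gap: 70.0
```

Emit:
{"api": "carry_out", "payload": {
  "commands": [
    [[72,0,0,0,0,0,0],[72,0,0,0,0,0,0]]
  ]
}}

```text
time: 32.33
tool_pos: [564.6, 184.2, 158.1]
tcp_rot: [-179.6, -50.3, 104.6]
ft_force: [-0.2, -0.3, 0.1]
finger_gap: 72.0
```

```bash
python3 -c "
from job import *
again('yellow')"
```

```text
yellow 612.0 -334.0 size 83.2 59.4 yaw 78.8
pre 0 [-111.3, -17.9, -100.2] [-1.0, -29.5, 9.6]
pre 1 [-147.2, 5.5, -32.1] [-1.0, -29.5, 9.6]
pre 2 [-140.9, 30.3, 44.3] [-1.0, -29.5, 9.6]
pick 0 [0.0, 0.0, 90.0] [0.0, 0.0, 0.0]
```

Emit:
{"api": "carry_out", "payload": {
  "commands": [
    [[72,-111.3,-17.9,-100.2,-1,-29.5,9.6],[72,-111.3,-17.9,-100.2,-1,-29.5,9.6],[72,-111.3,-17.9,-100.2,-1,-29.5,9.6],[72,-111.3,-17.9,-100.2,-1,-29.5,9.6],[72,-111.3,-17.9,-100.2,-1,-29.5,9.6]]
  ]
}}

```text
time: 33.05
tool_pos: [585.6, 37.1, 137.2]
tcp_rot: [-174.8, -20.4, 94.9]
ft_force: [0.7, -0.1, 0.2]
finger_gap: 71.8
```

Emit:
{"api": "carry_out", "payload": {
  "commands": [
    [[72,-147.2,5.5,-32.1,-1,-29.5,9.6],[72,-147.2,5.5,-32.1,-1,-29.5,9.6],[72,-147.2,5.5,-32.1,-1,-29.5,9.6],[72,-147.2,5.5,-32.1,-1,-29.5,9.6],[72,-147.2,5.5,-32.1,-1,-29.5,9.6]]
  ]
}}

```text
time: 33.67
tool_pos: [606.4, -110.8, 115.5]
tcp_rot: [-175.1, 9.8, 87.9]
ft_force: [-0.5, 1.0, -0.7]
finger_gap: 72.2
```

Emit:
{"api": "carry_out", "payload": {
  "commands": [
    [[72,-140.9,30.3,44.3,-1,-29.5,9.6],[72,-140.9,30.3,44.3,-1,-29.5,9.6],[72,-140.9,30.3,44.3,-1,-29.5,9.6],[72,-140.9,30.3,44.3,-1,-29.5,9.6],[72,-140.9,30.3,44.3,-1,-29.5,9.6]]
  ]
}}

```text
time: 34.3
tool_pos: [628.0, -259.2, 95.1]
tcp_rot: [179.8, 39.7, 78.7]
ft_force: [0.8, 0.4, 0.0]
finger_gap: 71.8
```

Emit:
{"api": "carry_out", "payload": {
  "commands": [
    [[72,0,0,0,0,0,0],[72,0,0,0,0,0,0],[72,0,0,0,0,0,0]]
  ]
}}

```text
time: 34.67
tool_pos: [628.3, -260.0, 95.8]
tcp_rot: [179.6, 39.9, 78.6]
ft_force: [0.1, -1.1, -0.5]
finger_gap: 71.8
```

```bash
python3 - <<'E'
from job import *
from cases import *
im,c=look("t9","top");find(im,c)
q,Q=pickpose(*json.load(open("cases.json"))["yellow"]);resid(q,Q)
E
```

```text
yellow 612.0 -334.0 size 83.2 59.4 yaw 78.8
resid tool [ 1.5 -1.3 90.8] [ 0.2 -0.1 -0.1]
```

Emit:
{"api": "carry_out", "payload": {
  "commands": [
    [[72,1.5,-1.3,45,0.2,0,0],[72,1.5,-1.3,80,0.2,0,0],[72,1.5,-1.3,89.5,0.2,0,0],[72,1.5,-1.3,89.5,0.2,0,0],[72,1.5,-1.3,89.5,0.2,0,0]]
  ]
}}

```text
time: 35.35
tool_pos: [617.5, -314.6, 27.3]
tcp_rot: [179.7, 40.0, 78.6]
ft_force: [-0.1, 0.7, -0.3]
finger_gap: 72.1
```

Emit:
{"api": "carry_out", "payload": {
  "commands": [
    [[54,0,0,0,0,0,0],[54,0,0,0,0,0,0],[54,0,0,0,0,0,0],[54,0,0,0,0,0,0],[54,0,0,0,0,0,0]]
  ],
  "grip_force": 80
}}

```text
time: 35.98
tool_pos: [618.0, -314.7, 27.8]
tcp_rot: [179.7, 40.0, 78.5]
ft_force: [0.0, 4.0, 6.8]
finger_gap: 57.3
```

```bash
python3 - <<'E'
from job import *
grip(json.load(open("cases.json"))["yellow"]);toplace(80,3)
E
```

```text
grip off,n,tilt [21.6 14.8 40. ]
lift 0 [-96.4, 0.7, -114.9] [0.0, 0.0, 0.0]
pre 0 [144.7, -61.9, -115.2] [0.9, 29.4, -9.7]
pre 1 [190.3, -34.1, -26.1] [0.9, 29.4, -9.7]
pre 2 [181.3, -1.6, 72.0] [0.9, 29.4, -9.7]
down 0 [-68.9, 0.0, 57.9] [0.0, 0.0, 0.0]
```

Emit:
{"api": "carry_out", "payload": {
  "commands": [
    [[54,-33,0,-38,0,0,0],[54,-66,0,-77,0,0,0],[54,-96.4,0.7,-114.9,0,0,0],[54,-96.4,0.7,-114.9,0,0,0]]
  ]
}}

```text
time: 36.48
tool_pos: [620.1, -315.6, 182.9]
tcp_rot: [179.1, 40.0, 78.1]
ft_force: [0.5, -0.0, 0.1]
finger_gap: 57.4
```

Emit:
{"api": "carry_out", "payload": {
  "commands": [
    [[54,36,-15,-29,0.2,7.4,-2.4],[54,72,-31,-58,0.4,14.7,-4.8],[54,108,-46,-86,0.6,22,-7.3],[54,144.7,-61.9,-115.2,0.9,29.4,-9.7],[54,144.7,-61.9,-115.2,0.9,29.4,-9.7]]
  ]
}}

```text
time: 37.1
tool_pos: [591.9, -119.9, 170.5]
tcp_rot: [-175.1, 10.0, 87.9]
ft_force: [-0.3, -1.0, -0.8]
finger_gap: 57.3
```

Emit:
{"api": "carry_out", "payload": {
  "commands": [
    [[54,47,-8.5,-6.5,0.2,7.4,-2.4],[54,95,-17,-13,0.4,14.7,-4.8],[54,143,-25.5,-19.6,0.6,22,-7.3],[54,190.3,-34.1,-26.1,0.9,29.4,-9.7],[54,190.3,-34.1,-26.1,0.9,29.4,-9.7]]
  ]
}}

```text
time: 37.72
tool_pos: [566.2, 72.7, 163.6]
tcp_rot: [-174.6, -20.1, 94.8]
ft_force: [-0.1, -0.3, -1.2]
finger_gap: 57.7
```

Emit:
{"api": "carry_out", "payload": {
  "commands": [
    [[54,45,-0.4,18,0.2,7.4,-2.4],[54,90,-0.8,36,0.4,14.7,-4.8],[54,136,-1.2,54,0.6,22,-7.3],[54,181.3,-1.6,72,0.9,29.4,-9.7],[54,181.3,-1.6,72,0.9,29.4,-9.7]]
  ]
}}

```text
time: 38.35
tool_pos: [540.8, 266.0, 157.4]
tcp_rot: [-179.3, -50.0, 104.6]
ft_force: [-0.4, -0.4, -1.9]
finger_gap: 57.6
```

Emit:
{"api": "carry_out", "payload": {
  "commands": [
    [[54,0,0,0,0,0,0],[54,0,0,0,0,0,0],[54,0,0,0,0,0,0]]
  ]
}}

```text
time: 38.72
tool_pos: [543.8, 264.5, 161.4]
tcp_rot: [180.0, -49.9, 105.0]
ft_force: [0.4, -0.2, -0.5]
finger_gap: 57.3
```

```bash
python3 - <<'E'
from job import *
q,Q=target(80,3);resid(q,Q)
E
```

```text
resid tool [-67.3   0.8  58. ] [ 0.   0.1 -0. ]
```

Emit:
{"api": "carry_out", "payload": {
  "commands": [
    [[54,-30,0.8,26,0,0,0],[54,-55,0.8,47,0,0,0],[54,-67.3,0.8,58,0,0,0],[54,-67.3,0.8,58,0,0,0],[54,-67.3,0.8,58,0,0,0]]
  ]
}}

```text
time: 39.35
tool_pos: [544.1, 266.2, 72.6]
tcp_rot: [-180.0, -49.9, 105.0]
ft_force: [-0.7, -0.2, 0.3]
finger_gap: 57.5
```

Emit:
{"api": "carry_out", "payload": {
  "commands": [
    [[54,-0.8,0,0.6,0,0,0],[54,-1.2,0,1,0,0,0],[54,-1.6,0,1.3,0,0,0],[54,-1.6,0,1.3,0,0,0]]
  ]
}}

```text
time: 39.85
tool_pos: [543.5, 266.4, 70.3]
tcp_rot: [-179.9, -50.0, 105.0]
ft_force: [-0.4, -1.4, 3.4]
finger_gap: 57.6
```

Emit:
{"api": "carry_out", "payload": {
  "commands": [
    [[54,-0.4,0,0.3,0,0,0],[54,-0.6,0,0.5,0,0,0],[54,-0.6,0,0.5,0,0,0]]
  ]
}}

```text
time: 40.22
tool_pos: [543.5, 266.5, 70.2]
tcp_rot: [-179.9, -50.0, 105.0]
ft_force: [-3.6, -2.2, 8.5]
finger_gap: 57.4
```

Emit:
{"api": "carry_out", "payload": {
  "commands": [
    [[64,0.4,0,-0.3,0,0,0],[70,0.4,0,-0.3,0,0,0],[70,0.4,0,-0.3,0,0,0]]
  ]
}}

```text
time: 40.6
tool_pos: [543.3, 266.4, 69.3]
tcp_rot: [-179.8, -50.0, 104.9]
ft_force: [-0.3, -0.1, 0.2]
finger_gap: 70.0
```

Emit:
{"api": "carry_out", "payload": {
  "commands": [
    [[70,0,0,-20,0,0,0],[70,0,0,-60,0,0,0],[70,0,0,-110,0,0,0],[70,0,0,-140,0,0,0],[70,0,0,-140,0,0,0]]
  ]
}}

```text
time: 41.22
tool_pos: [573.8, 160.2, 162.4]
tcp_rot: [179.7, -49.8, 105.1]
ft_force: [0.4, -0.6, 0.4]
finger_gap: 69.9
```

Emit:
{"api": "carry_out", "payload": {
  "commands": [
    [[60,0,0,0,0,0,0],[60,0,0,0,0,0,0]]
  ]
}}

```text
time: 41.48
tool_pos: [570.4, 163.6, 158.6]
tcp_rot: [-179.7, -50.0, 104.9]
ft_force: [-0.0, 0.3, -0.1]
finger_gap: 60.0
```

```bash
python3 - <<'E'
from job import *
from cases import look
look("w10")
plan([((578.2,141.5,190),rot((0,0,-1),uy),"k")],ang=30)
E
```

```text
k 0 [4.5, 0.8, -19.1] [-0.1, -25.0, 0.0]
k 1 [-4.0, 0.9, -19.2] [-0.1, -25.0, 0.0]
```

View pics/w10.png

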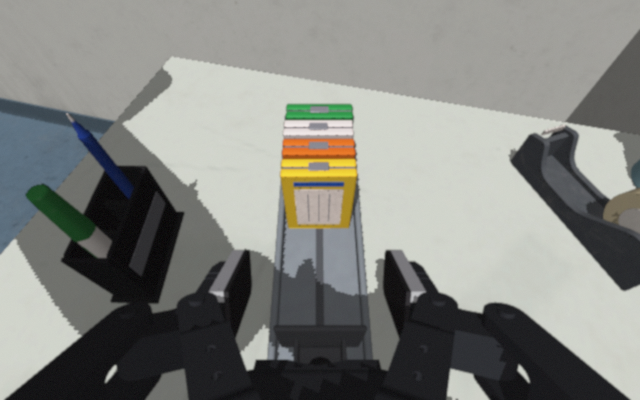

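All four stand in a row: green, white, orange, yellow from (319,108) to (319,195). Now to the bookend.

Emit:
{"api": "carry_out", "payload": {
  "commands": [
    [[60,4.5,0.8,-19.1,0,-25,0],[60,4.5,0.8,-19.1,0,-25,0],[60,4.5,0.8,-19.1,0,-25,0],[60,4.5,0.8,-19.1,0,-25,0]]
  ]
}}

```text
time: 42.02
tool_pos: [574.6, 153.6, 175.9]
tcp_rot: [-180.0, -25.0, 105.2]
ft_force: [-0.6, -0.0, -0.0]
finger_gap: 60.0
```

Emit:
{"api": "carry_out", "payload": {
  "commands": [
    [[60,-4,0.9,-19.2,0,-25,0],[60,-4,0.9,-19.2,0,-25,0],[60,-4,0.9,-19.2,0,-25,0],[60,-4,0.9,-19.2,0,-25,0],[60,-4,0.9,-19.2,0,-25,0]]
  ]
}}

```text
time: 42.65
tool_pos: [578.6, 140.2, 189.8]
tcp_rot: [-179.8, -0.1, 105.0]
ft_force: [-0.1, -0.0, -0.3]
finger_gap: 60.0
```

```bash
python3 - <<'E'
from job import *
plan([((578.2,141.4,70),rot((0,0,-1),uy),"k")])
from bench import r;print(r.sense()["tool_pos"])
E
```

```text
k 0 [1.0, 0.4, 119.8] [-0.2, -0.1, 0.0]
[578.57440699 140.22662133 189.76070171]
```

Emit:
{"api": "carry_out", "payload": {
  "commands": [
    [[60,1,0.4,50,0,0,0],[60,1,0.4,100,0,0,0],[60,1,0.4,119,0,0,0],[60,1,0.4,119,0,0,0]]
  ]
}}

```text
time: 43.15
tool_pos: [578.1, 140.8, 70.6]
tcp_rot: [-179.7, -0.0, 105.0]
ft_force: [-0.3, -0.8, 0.7]
finger_gap: 60.1
```

Emit:
{"api": "carry_out", "payload": {
  "commands": [
    [[10,0,0,0,0,0,0],[10,0,0,0,0,0,0],[10,0,0,0,0,0,0],[10,0,0,0,0,0,0]]
  ],
  "grip_force": 60
}}

```text
time: 43.65
tool_pos: [578.3, 141.2, 74.2]
tcp_rot: [-179.8, 0.1, 105.1]
ft_force: [-15.0, -4.6, 15.9]
finger_gap: 14.8
```

Emit:
{"api": "carry_out", "payload": {
  "commands": [
    [[10,15,0,0,0,0,0],[10,35,0,0,0,0,0],[10,55,0,0,0,0,0],[10,75,0,0,0,0,0],[10,90,0,0,0,0,0]]
  ]
}}

```text
time: 44.28
tool_pos: [554.6, 228.9, 74.2]
tcp_rot: [-179.8, 0.1, 105.1]
ft_force: [-13.0, -6.0, 15.1]
finger_gap: 14.9
```

Emit:
{"api": "carry_out", "payload": {
  "commands": [
    [[10,2,0,0,0,0,0],[10,5,0,0,0,0,0],[10,8,0,0,0,0,0],[10,11,0,0,0,0,0],[10,14,0,0,0,0,0]]
  ]
}}

```text
time: 44.9
tool_pos: [551.1, 241.9, 74.2]
tcp_rot: [-179.8, 0.1, 105.1]
ft_force: [-14.1, -5.9, 15.6]
finger_gap: 14.7
```

Emit:
{"api": "carry_out", "payload": {
  "commands": [
    [[10,2,0,0,0,0,0],[10,4,0,0,0,0,0],[10,6,0,0,0,0,0],[10,8,0,0,0,0,0],[10,9,0,0,0,0,0]]
  ]
}}

```text
time: 45.52
tool_pos: [548.8, 250.4, 74.2]
tcp_rot: [-179.8, 0.1, 105.1]
ft_force: [-13.9, -6.4, 16.5]
finger_gap: 14.7
```

Emit:
{"api": "carry_out", "payload": {
  "commands": [
    [[10,1,0,0,0,0,0],[10,2,0,0,0,0,0],[10,3,0,0,0,0,0],[10,4,0,0,0,0,0],[10,5,0,0,0,0,0]]
  ]
}}

```text
time: 46.15
tool_pos: [547.6, 255.1, 74.2]
tcp_rot: [-179.8, 0.1, 105.1]
ft_force: [-14.0, -6.9, 16.3]
finger_gap: 15.0
```

Emit:
{"api": "carry_out", "payload": {
  "commands": [
    [[10,1,0,0,0,0,0],[10,2,0,0,0,0,0],[10,2,0,0,0,0,0]]
  ]
}}

```text
time: 46.52
tool_pos: [547.0, 257.2, 74.2]
tcp_rot: [-179.8, 0.1, 105.1]
ft_force: [-13.6, -6.0, 17.3]
finger_gap: 14.6
```

Emit:
{"api": "carry_out", "payload": {
  "commands": [
    [[10,1,0,0,0,0,0],[10,2,0,0,0,0,0],[10,2,0,0,0,0,0]]
  ]
}}

```text
time: 46.9
tool_pos: [546.9, 257.8, 74.2]
tcp_rot: [-179.8, 0.2, 105.0]
ft_force: [-14.2, -12.7, 18.0]
finger_gap: 14.9
```

The force rises at a face distance of about 73 mm (ideal 72), so the pack is snug. One more nudge, then release.

Emit:
{"api": "carry_out", "payload": {
  "commands": [
    [[10,1,0,0,0,0,0],[10,1,0,0,0,0,0],[10,1,0,0,0,0,0]]
  ]
}}

```text
time: 47.28
tool_pos: [546.8, 257.9, 74.3]
tcp_rot: [-179.8, 0.3, 105.0]
ft_force: [-12.4, -17.1, 18.4]
finger_gap: 14.9
```

Emit:
{"api": "carry_out", "payload": {
  "commands": [
    [[10,-1.5,0,0,0,0,0],[40,-1.5,0,0,0,0,0],[40,-1.5,0,0,0,0,0],[40,-1.5,0,0,0,0,0]]
  ]
}}

```text
time: 47.78
tool_pos: [547.9, 259.3, 72.3]
tcp_rot: [-180.0, 0.0, 105.0]
ft_force: [0.7, -0.0, -0.2]
finger_gap: 39.8
```

Emit:
{"api": "carry_out", "payload": {
  "commands": [
    [[40,0,0,-40,0,0,0],[40,0,0,-90,0,0,0],[40,0,0,-140,0,0,0],[40,0,0,-140,0,0,0],[40,0,0,-140,0,0,0]]
  ]
}}

```text
time: 48.4
tool_pos: [547.7, 259.2, 211.7]
tcp_rot: [-179.9, 0.0, 105.0]
ft_force: [-0.1, 0.5, -0.6]
finger_gap: 40.2
```

```bash
python3 - <<'E'
from job import *
from cases import look
from bench import viewer
im,c=look("w11");np.save("w11cal.npy",c,allow_pickle=True)
print(here()[0],here()[1].as_euler("xyz",degrees=True))
E
```

```text
[547.07903324 258.98904827 210.55505974] [-1.79809831e+02  4.95910723e-02  1.05047047e+02]
```

View pics/w11.png

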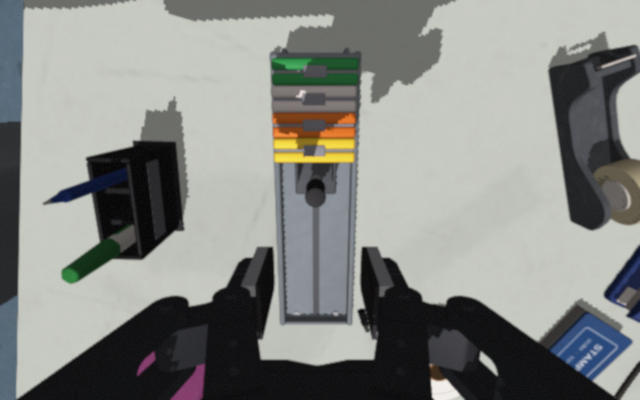

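The cases are packed from (315,60) to (315,155), with the bookend face right against yellow. The marker shows green end (70,273) and barrel at the well (130,238). I'll measure it across views.

```bash
python3 - <<'E'
from job import *
from bench import viewer
c=np.load("w11cal.npy",allow_pickle=True).item();ct=viewer.calibration("top");cs=viewer.calibration("scene")
im=cv2.imread("pics/w11.png")
g=max(blobs(hsvmask(im,(50,100,40),(85,255,255))[:,:200].copy(),20),key=cv2.contourArea).squeeze()
print("wrist green",g.min(0),g.max(0))
for z in(130,137):print(z,"end",onz(c,(71,272),z).round(1))
T=cv2.imread("pics/t9.png")
m=hsvmask(T,(40,80,40),(85,255,255));m[:, :210]=0;m[:,290:]=0;m[:235]=0;m[285:]=0
ys,xs=np.nonzero(m);print("top green",xs.min(),xs.max(),ys.min(),ys.max(),xs.mean(),ys.mean())
print("tri end",tri(c,(71,272),ct,(xs.mean(),ys.mean())))
print("onz top",onz(ct,(xs.mean(),ys.mean()),137))
for n,uv in(("A",(86,158)),("B",(131,147)),("C",(142,256)),("D",(103,258)),("barrel at rim",(132,236)),("green/white",(120,245))):print(n,onz(c,uv,80).round(1))
z=cv2.resize(im[130:300,30:210],None,fx=4.2,fy=3.4);cv2.imwrite("pics/m.png",cv2.resize(im[130:300,30:210],None,fx=3.5,fy=3.5,interpolation=cv2.INTER_CUBIC))
E
```

```text
wrist green [ 62 239] [119 282]
130 end [395.8 177.  130. ]
137 end [400.4 182.1 137. ]
top green 253 256 257 260 254.6 258.4
tri end (array([399.89035383, 182.29337787, 136.89910686]), np.float64(0.9357992607664808))
onz top [399.51592634 182.56192521 137.        ]
A [368.7 242.2  80. ]
B [401.  259.6  80. ]
C [419.7 171.1  80. ]
D [388.5 160.8  80. ]
barrel at rim [409.7 187.   80. ]
green/white [401.  176.4  80. ]
```

View pics/m.png

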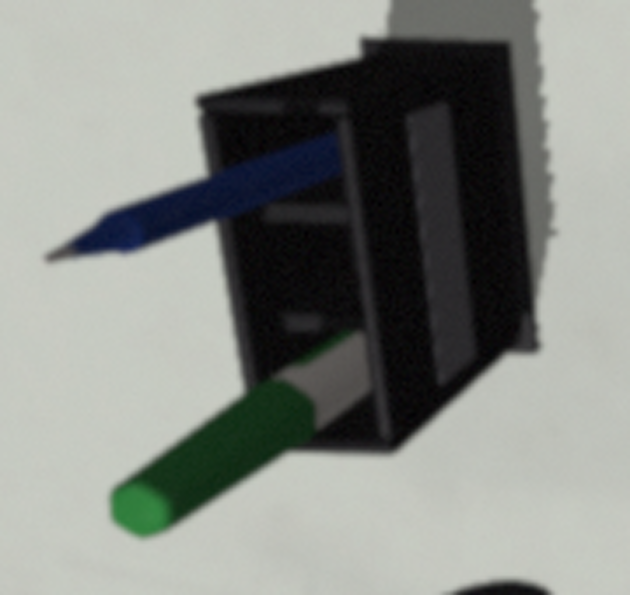

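```bash
cat > mark.py <<'E'
from job import *
d=np.array([-.21,.9777,0]);w=np.array([.9777,.21,0])
end=np.array([399.9,182.3,136.9])
def mk(t=60,z=115,slope=(0,0)):
    a=np.radians(t);q=np.array([end[0],end[1],z])-np.array([*slope,0])*(end[2]-z)-13.5*d
    return q,rot(np.sin(a)*d-np.cos(a)*Z,w)
E
python3 - <<'E'
from mark import *
from cases import look
c=np.load("w11cal.npy",allow_pickle=True).item()
px=proj(c,[end,end-[0,0,40],end-[0,0,50]]);print(px.round(1))
# axis plane through end and ring pixel: solve lateral lean at 40 mm below in directions x and y
for dx,dy in((3,0),(0,-3),(-3,0),(0,3)):print(dx,dy,proj(c,[end+[dx,dy,-40]]).round(1))
for uv in((88.6,158.6),(128.6,160),(141.4,255.7)):print(onz(c,uv,80).round(1))
q,Q=mk();b=Q.apply([0,0,-1]);print(q)
plan([((500,170,230),rot((0,0,-1),w),"a"),(q+80*b,Q,"pre"),(q,Q,"in")])
E
```

```text
[[ 70.4 271.5]
 [107.  246.6]
 [114.5 241.5]]
3 0 [[110.9 247.6]]
0 -3 [[106.6 250.1]]
-3 0 [[103.  245.7]]
0 3 [[107.3 243.2]]
[370.6 242.3  80. ]
[400.3 249.2  80. ]
[419.2 171.3  80. ]
[402.735   169.10105 115.     ]
a 0 [-73.7, -68.6, -19.2] [-0.2, 0.1, 2.9]
pre 0 [-24.9, -47.6, 37.5] [0.0, 30.0, 0.0]
pre 1 [-40.3, -47.6, 20.0] [0.0, 30.0, -0.0]
in 0 [0.0, -0.0, 80.0] [0.0, 0.0, 0.0]
```

Emit:
{"api": "carry_out", "payload": {
  "commands": [
    [[45,-73.7,-68.6,-19.2,0,0,2.9],[45,-73.7,-68.6,-19.2,0,0,2.9],[45,-73.7,-68.6,-19.2,0,0,2.9],[45,-73.7,-68.6,-19.2,0,0,2.9]]
  ]
}}

```text
time: 48.95
tool_pos: [500.2, 170.2, 230.0]
tcp_rot: [-179.8, 0.0, 102.1]
ft_force: [0.2, 0.4, 0.1]
finger_gap: 45.3
```

Emit:
{"api": "carry_out", "payload": {
  "commands": [
    [[45,-24.9,-47.6,37.5,0,30,0],[45,-24.9,-47.6,37.5,0,30,0],[45,-24.9,-47.6,37.5,0,30,0],[45,-24.9,-47.6,37.5,0,30,0],[45,-24.9,-47.6,37.5,0,30,0]]
  ]
}}

```text
time: 49.58
tool_pos: [459.5, 136.0, 193.5]
tcp_rot: [-179.8, -29.8, 102.1]
ft_force: [-0.1, 0.3, 0.0]
finger_gap: 45.0
```

Emit:
{"api": "carry_out", "payload": {
  "commands": [
    [[45,-40.3,-47.6,20,0,30,0],[45,-40.3,-47.6,20,0,30,0],[45,-40.3,-47.6,20,0,30,0],[45,-40.3,-47.6,20,0,30,0],[45,-40.3,-47.6,20,0,30,0]]
  ]
}}

```text
time: 50.2
tool_pos: [418.4, 101.9, 156.8]
tcp_rot: [-179.9, -59.7, 102.2]
ft_force: [-0.4, -1.0, -0.3]
finger_gap: 44.7
```

Emit:
{"api": "carry_out", "payload": {
  "commands": [
    [[45,0,0,0,0,0,0],[45,0,0,0,0,0,0],[45,0,0,0,0,0,0]]
  ]
}}

```text
time: 50.58
tool_pos: [418.2, 101.5, 157.1]
tcp_rot: [-180.0, -59.9, 102.2]
ft_force: [-0.3, 0.2, 0.0]
finger_gap: 45.0
```

```bash
python3 - <<'E'
from mark import *
from cases import look
from bench import r
q,Q=mk();resid(q,Q);print(r.sense()["joint_pos"].round(1))
look("w12")
E
```

```text
resid tool [-1.6 -0.8 81.1] [-0.1  0.1  0. ]
[-27.3  12.5 109.7  42.9 101.3 -48.3]
```

View pics/w12.png

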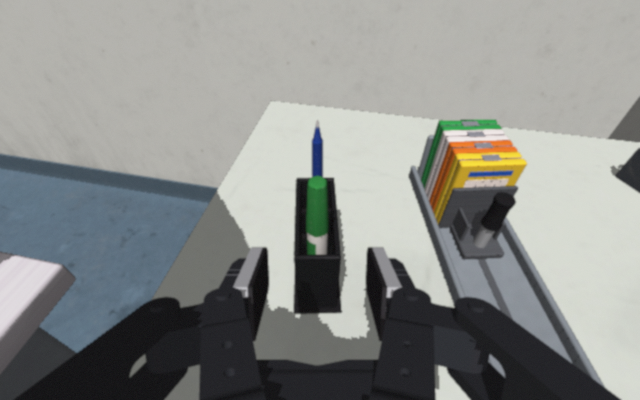

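The marker (317,215) is centred between the fingers, and the pack of cases is upright. Move in, close, and lift straight up.

```bash
python3 - <<'E'
from mark import *
q,Q=mk()
a=np.radians(30);n=np.array([438,-21,0]);dl=np.array([.264,.9645,0]);wl=np.array([.9645,-.264,0])
L=n+44.5*dl+35*Z;QL=rot(-np.sin(a)*dl-np.cos(a)*Z,wl)
plan([(q+[0,0,105],Q,"up"),(L+[0,0,110],QL,"over"),(L+[0,0,4],QL,"low")],q,Q,ang=40)
E
```

```text
up 0 [90.9, 0.0, -52.5] [0.0, 0.0, 0.0]
over 0 [-47.3, 5.0, -31.9] [-2.6, -29.4, 9.8]
over 1 [-55.1, 14.8, -4.5] [-2.6, -29.4, 9.8]
over 2 [-46.9, 23.3, 23.2] [-2.6, -29.4, 9.8]
low 0 [53.0, -0.0, 91.8] [0.0, 0.0, 0.0]
```

Emit:
{"api": "carry_out", "payload": {
  "commands": [
    [[45,-1.6,-0.8,35,0,0,0],[45,-1.6,-0.8,65,0,0,0],[45,-1.6,-0.8,81,0,0,0],[45,-1.6,-0.8,81,0,0,0],[45,-1.6,-0.8,81,0,0,0]]
  ]
}}

```text
time: 51.25
tool_pos: [403.2, 168.4, 115.1]
tcp_rot: [-180.0, -59.9, 102.1]
ft_force: [0.4, -0.6, -0.8]
finger_gap: 44.6
```

Emit:
{"api": "carry_out", "payload": {
  "commands": [
    [[10,0,0,0,0,0,0],[10,0,0,0,0,0,0],[10,0,0,0,0,0,0],[10,0,0,0,0,0,0],[10,0,0,0,0,0,0]]
  ],
  "grip_force": 40
}}

```text
time: 51.88
tool_pos: [402.9, 168.9, 115.0]
tcp_rot: [-179.9, -60.0, 102.1]
ft_force: [1.5, -0.6, 4.6]
finger_gap: 13.7
```

Emit:
{"api": "carry_out", "payload": {
  "commands": [
    [[10,20,0,-11.5,0,0,0],[10,43,0,-25,0,0,0],[10,67,0,-38.7,0,0,0],[10,90.9,0,-52.5,0,0,0],[10,90.9,0,-52.5,0,0,0]]
  ]
}}

```text
time: 52.5
tool_pos: [403.4, 168.8, 220.7]
tcp_rot: [179.8, -59.8, 102.3]
ft_force: [0.5, 0.7, -0.7]
finger_gap: 13.5
```

Emit:
{"api": "carry_out", "payload": {
  "commands": [
    [[10,0,0,0,0,0,0],[10,0,0,0,0,0,0]]
  ]
}}

```text
time: 52.75
tool_pos: [402.0, 169.3, 218.5]
tcp_rot: [-179.6, -60.0, 101.8]
ft_force: [-0.3, 0.3, 0.1]
finger_gap: 13.7
```

Emit:
{"api": "carry_out", "payload": {
  "commands": [
    [[10,-12,1,-8,-0.6,-7.4,2.4],[10,-24,2.5,-16,-1.3,-14.7,4.9],[10,-36,4,-24,-2,-22,7.3],[10,-47.3,5,-31.9,-2.6,-29.4,9.8],[10,-47.3,5,-31.9,-2.6,-29.4,9.8]]
  ]
}}

```text
time: 53.38
tool_pos: [418.3, 120.7, 194.9]
tcp_rot: [-174.2, -30.0, 90.7]
ft_force: [0.2, 0.4, 0.1]
finger_gap: 13.5
```

Emit:
{"api": "carry_out", "payload": {
  "commands": [
    [[10,-14,4,-1,-0.6,-7.4,2.4],[10,-28,7.5,-2,-1.3,-14.7,4.9],[10,-41,11,-3.5,-2,-22,7.3],[10,-55.1,14.8,-4.5,-2.6,-29.4,9.8],[10,-55.1,14.8,-4.5,-2.6,-29.4,9.8]]
  ]
}}

```text
time: 54.0
tool_pos: [432.5, 72.1, 167.9]
tcp_rot: [-174.6, 0.2, 83.6]
ft_force: [-0.0, 1.0, -0.8]
finger_gap: 13.5
```

Emit:
{"api": "carry_out", "payload": {
  "commands": [
    [[10,-12,6,6,-0.6,-7.4,2.4],[10,-24,12,12,-1.3,-14.7,4.9],[10,-35,17.5,17.5,-2,-22,7.3],[10,-46.9,23.3,23.2,-2.6,-29.4,9.8],[10,-46.9,23.3,23.2,-2.6,-29.4,9.8]]
  ]
}}

```text
time: 54.62
tool_pos: [447.3, 22.0, 141.8]
tcp_rot: [-179.3, 30.2, 75.1]
ft_force: [0.0, -0.0, 0.4]
finger_gap: 13.8
```

Emit:
{"api": "carry_out", "payload": {
  "commands": [
    [[10,0,0,0,0,0,0],[10,0,0,0,0,0,0],[10,0,0,0,0,0,0]]
  ]
}}

```text
time: 55.0
tool_pos: [449.7, 21.6, 145.4]
tcp_rot: [-179.9, 30.1, 74.7]
ft_force: [0.3, 0.1, -0.6]
finger_gap: 13.6
```

```bash
python3 - <<'E'
from mark import *
from cases import look
a=np.radians(30);n=np.array([438,-21,0]);dl=np.array([.264,.9645,0]);wl=np.array([.9645,-.264,0])
L=n+44.5*dl+39*Z;QL=rot(-np.sin(a)*dl-np.cos(a)*Z,wl);resid(L,QL);print(here()[0])
look("w13");im,c=look("s13","scene")
a=cv2.imread("pics/w13.png")
cv2.imwrite("pics/m13.png",np.vstack([cv2.resize(a,(480,300)),cv2.resize(im[130:310,190:478],(480,300))]))
E
```

```text
resid tool [53.6  0.  91.9] [-0.1  0.1  0. ]
[449.71985245  21.56708276 145.37946483]
```

View pics/m13.png

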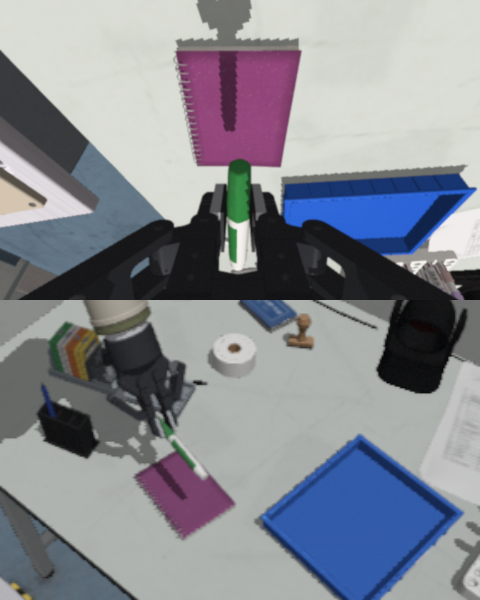

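The marker is held flat above the notebook, aligned with its long side. Lower in steps until contact.

Emit:
{"api": "carry_out", "payload": {
  "commands": [
    [[10,20,0,35,0,0,0],[10,40,0,69,0,0,0],[10,53.6,0,91.9,0,0,0],[10,53.6,0,91.9,0,0,0],[10,53.6,0,91.9,0,0,0]]
  ]
}}

```text
time: 55.72
tool_pos: [450.1, 22.1, 39.4]
tcp_rot: [-180.0, 30.1, 74.7]
ft_force: [1.2, -0.9, -0.4]
finger_gap: 13.5
```

Emit:
{"api": "carry_out", "payload": {
  "commands": [
    [[10,0.5,0,0.9,0,0,0],[10,1,0,1.7,0,0,0],[10,1,0,1.7,0,0,0],[10,1,0,1.7,0,0,0]]
  ]
}}

```text
time: 56.22
tool_pos: [449.5, 22.0, 36.4]
tcp_rot: [-179.9, 30.2, 74.8]
ft_force: [0.3, -0.2, 0.2]
finger_gap: 13.7
```

Emit:
{"api": "carry_out", "payload": {
  "commands": [
    [[10,0.5,0,0.9,0,0,0],[10,0.7,0,1.3,0,0,0],[10,0.7,0,1.3,0,0,0]]
  ]
}}

```text
time: 56.6
tool_pos: [449.3, 21.9, 34.7]
tcp_rot: [-179.9, 30.2, 74.8]
ft_force: [0.1, 0.1, 0.1]
finger_gap: 13.6
```

Emit:
{"api": "carry_out", "payload": {
  "commands": [
    [[10,0.5,0,0.9,0,0,0],[10,0.5,0,0.9,0,0,0],[10,0.5,0,0.9,0,0,0]]
  ]
}}

```text
time: 56.98
tool_pos: [449.4, 21.9, 33.8]
tcp_rot: [-179.9, 30.2, 74.8]
ft_force: [0.5, -0.4, -0.8]
finger_gap: 13.6
```

Emit:
{"api": "carry_out", "payload": {
  "commands": [
    [[10,0.5,0,0.9,0,0,0],[10,0.5,0,0.9,0,0,0],[10,0.5,0,0.9,0,0,0]]
  ]
}}

```text
time: 57.35
tool_pos: [449.3, 21.9, 32.7]
tcp_rot: [-179.9, 30.2, 74.8]
ft_force: [0.2, -0.1, 0.3]
finger_gap: 13.4
```

Emit:
{"api": "carry_out", "payload": {
  "commands": [
    [[10,0.5,0,0.9,0,0,0],[10,0.5,0,0.9,0,0,0],[10,0.5,0,0.9,0,0,0]]
  ]
}}

```text
time: 57.72
tool_pos: [449.5, 21.9, 32.0]
tcp_rot: [-179.9, 30.2, 74.8]
ft_force: [-0.9, 1.6, 5.0]
finger_gap: 13.4
```

Emit:
{"api": "carry_out", "payload": {
  "commands": [
    [[10,0.5,0,0.9,0,0,0],[10,0.5,0,0.9,0,0,0],[10,0.5,0,0.9,0,0,0]]
  ]
}}

```text
time: 58.1
tool_pos: [449.8, 21.9, 31.7]
tcp_rot: [-180.0, 30.2, 74.7]
ft_force: [-2.3, 2.1, 11.2]
finger_gap: 13.3
```

Contact. Back 1.5 mm, open gently, and withdraw.

Emit:
{"api": "carry_out", "payload": {
  "commands": [
    [[10,-0.7,0,-1.2,0,0,0],[16,-0.7,0,-1.2,0,0,0],[20,-0.7,0,-1.2,0,0,0],[26,-0.7,0,-1.2,0,0,0],[32,-0.7,0,-1.2,0,0,0]]
  ]
}}

```text
time: 58.72
tool_pos: [449.2, 21.8, 32.0]
tcp_rot: [-179.9, 30.2, 74.8]
ft_force: [1.2, -0.3, 0.3]
finger_gap: 31.8
```

Emit:
{"api": "carry_out", "payload": {
  "commands": [
    [[32,-5,0,-8.7,0,0,0],[32,-15,0,-26,0,0,0],[32,-30,0,-52,0,0,0],[32,-50,0,-87,0,0,0],[32,-70,0,-121,0,0,0]]
  ]
}}

```text
time: 59.35
tool_pos: [449.8, 22.2, 174.8]
tcp_rot: [-180.0, 30.1, 74.7]
ft_force: [0.2, 1.0, 0.0]
finger_gap: 32.2
```

Emit:
{"api": "carry_out", "payload": {
  "commands": [
    [[40,-10,0,-100,0,0,0],[40,-10,0,-100,0,0,0],[40,-10,0,-100,0,0,0],[40,-10,0,-100,0,0,0],[40,-10,0,-100,0,0,0]]
  ]
}}

```text
time: 59.98
tool_pos: [459.9, 61.6, 262.3]
tcp_rot: [-179.8, 30.2, 74.8]
ft_force: [-0.6, -0.6, 0.1]
finger_gap: 40.1
```

```bash
python3 - <<'E'
from job import *
from cases import look
im,c=look("t14","top");s,cs=look("s14","scene")
A=cv2.resize(im[110:300,170:360],(480,480),interpolation=cv2.INTER_CUBIC)
B=cv2.resize(s[120:270,180:380],(640,480),interpolation=cv2.INTER_CUBIC)[:,:310]
cv2.imwrite("pics/f14.png",np.hstack([A,B]))
def cen(m):
    c=max(blobs(m,5),key=cv2.contourArea);return c.squeeze()
n=hsvmask(im,(140,60,50),(175,255,255))
q=np.float32([onz(c,p,11)[:2] for p in cen(cv2.morphologyEx(n,cv2.MORPH_CLOSE,np.ones((15,15))))]);print("notebook",cv2.minAreaRect(q))
m=cv2.bitwise_not(n);hull=np.zeros_like(n);cv2.drawContours(hull,[cv2.convexHull(cen(n))],-1,255,-1)
ys,xs=np.nonzero(cv2.erode(hull,np.ones((5,5)))&m);P=np.float32([onz(c,(x,y),19)[:2] for x,y in zip(xs,ys)]);print("marker",cv2.minAreaRect(P))
E
```

```text
notebook ((438.1884765625, -20.35283660888672), (145.71665954589844, 103.11771392822266), 74.70508575439453)
marker ((434.6768493652344, -19.20580291748047), (133.3373565673828, 17.02141571044922), 74.08340454101562)
```

View pics/f14.png

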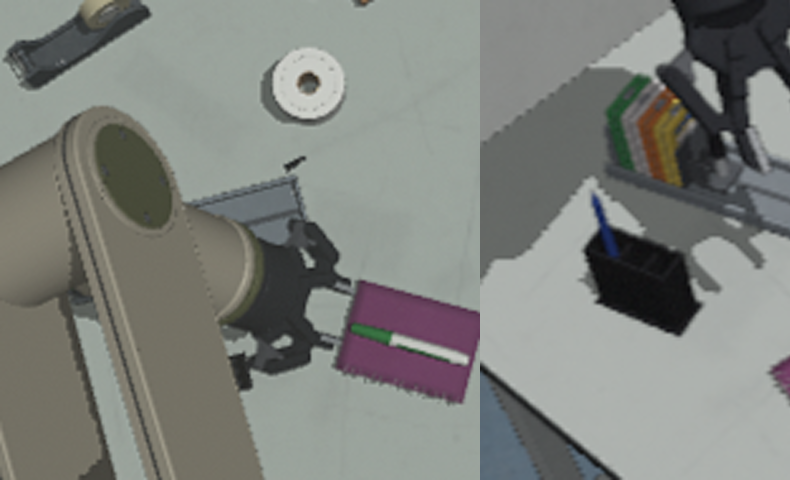

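The marker lies flat at (410,343), within about 4 mm of the notebook's middle. The cases stand upright and packed, and the roll is where it was. Handing in.

```bash
python3 -c "
from bench import r
print(r.hand_in())"
```

```text
the job is handed in; nothing more can be done
None
```

The job is done and was handed in at about 60 s of the 192 s allowed; `hand_in` reports no verdict.

- **Cases:** I drew the bookend back to about 194 mm from the end plate. All four cases then went from the bin into the file, standing on their short edges in the order green, white, orange, yellow from the end plate. I set each one down until it touched the trough floor.
- **Bookend:** I slid it up until the push force rose, with its face about 73 mm from the end plate. Four 18 mm cases make 72 mm, so they are snug to within my measuring error. I let go with no load on the knob. The last near view showed the cases upright, in contact and mid-width. I did not measure the gaps between them one by one after letting go.
- **Marker:** It lies flat along the notebook's long side. The top view puts its middle about 4 mm from the notebook's centre, and it had not rolled after release.
- **Bin:** It was knocked aside by about (-10, -7) mm early on, so I re-measured the case positions from the top view before the last three picks.
- **Label roll:** I kept clear of it. It looks unmoved in the final picture, though I did not measure it.

No check failed. The highest wrist force I read was about 28 N, during the final push on the bookend.

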